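Pack a glass bulb away in the parts box

TASK

Put the smaller of the two light bulbs, which lie under the bench shelf, away in the open grey parts box: lay it lengthwise in the groove between the two rubber strips, then shut the lid fully, and then press the spring plunger catch at the box's front all the way down to its stop and let it come back up. The bulb is thin glass, so handle it gently: squeeze it only lightly, don't knock it and don't let it fall. Leave the larger bulb and everything else on the bench where it is.

Things in the scene. Friction and masses are not known exactly. Their poses are not given: they have to be found in the camera images.
- bulb: Smaller light bulb, 35 g, thin white glass: ball 48 mm across, narrowing to an aluminium screw base 27 mm across; 61 mm from ball centre to base end. Origin: ball centre, 50 mm above the bench; own +x runs towards the base. Lies level, ball towards the shelf's front, yaw as the shelf. Fragile: grip with about 20 to 25 N per finger; over 30 N per finger may break it, so may any knock.
- big_bulb: The larger light bulb, same look: ball of 60 mm diameter, 109 mm long. Origin: centre of the ball, 56 mm above the bench; +x towards its base. It lies on the neighbouring rest, about 120 to 160 mm to the left or right of the smaller one. Not to be touched.
- riser: Fixed grey steel bench shelf, 110 mm deep (x), 360 wide (y), top at 197 mm, underside at 185, thin end panels at y = +-177, open front and back. Origin: on the bench midway, 23 mm before its front edge; own -x is the front, towards the robot. Shelf spans x = 23 to 133; ball centres lie at x = 45, so a gripper must come in tilted 33 to 45 deg from vertical, leaning back to the robot.
- bulb_rest: Fixed wooden rest under the smaller bulb: foot 40 mm wide and 6 mm thick, two notched uprights, 28 mm wide and 28 mm high under the ball. Origin: on the bench under the ball centre; axes as the shelf.
- box: Fixed grey plastic parts box, outside 170 (x) x 140 (y) x 66 mm, walls and floor 5 mm. Origin: underside centre; own -x is its front, towards the robot; lid hinged on the far rim. On the floor two rubber strips 130 mm long, 6 wide, 8 high run along x at y = +-18 mm: the groove (30 mm clear) lies between. A 48 mm ball on them has its centre 32 mm above the underside.
- box_groove (a point): Middle of the groove on the inner floor, 5 mm above the box's underside; axes as the box.
- lid (a joint): Lid angle in rad: 0 shut, about 1.4 to 1.65 (nearly upright, at the far rim) at the start, 1.8 the end stop. Stiff hinge: it stays where it is left; push it from behind, over and down, with about 2 N.
- lid_hinge (a point): Middle of the lid's hinge line, on the box's far rim at x = +85 mm, 66.5 mm above the bench; it turns with the lid, which is a flat plate 170 long (own -x) x 140 wide x 7 mm thick (own +z, outer face at +7 mm), without handle.
- lid_edge (a point): Middle of the lid's free edge, on its outer face, 170 mm from the hinge. Shut, it lies over the box's front wall, 74 mm above the bench.
- plunger (a joint): How far the plunger head is pressed, m: 0 up, 0.012 at its stop. Spring: about 2 N to start, 6 N at the stop.
- plunger_top (a point): Centre of the top face of the plunger head: steel mushroom head of 32 mm diameter on a ledge (44 x 50 mm, 45 mm high) before the box, 107 mm in front of the box's centre, 77 mm above the bench when up. It is pressed straight down.
- funnel: Bystander: plastic funnel, mouth down, 88 mm wide, 100 mm high, on top of the shelf. Origin: underside centre.
- jar: Bystander: glass jar 56 mm wide, 75 mm high, on top of the shelf. Origin: underside centre.
- hammer: Bystander: tack hammer 250 mm long lying behind the box. Origin: at its underside, x towards the head.
- nut_driver: Bystander: nut driver 180 mm long, 27 mm thick, lying beside the box. Origin: at its underside, x towards the socket.
- tape: Bystander: tape measure 70 x 64 x 36 mm lying flat between shelf and box. Origin: underside centre.
- wrench: Bystander: wrench 160 mm long lying beside the box. Origin: at its underside, x along it.
There are look-alikes about, which are no part of the job. What is shaped like the bulb but purple or yellow is not meant.

How it is judged (in metres and radians):
On the way, in this order (a step that is already met when the one before it is completed fails the run):
1. The smaller bulb has been lifted off its rest and brought out in front of the shelf in the gripper (x of bulb in the frame of riser below -0.03 m and contact force between the fingers and bulb above 1 N and height (world z) of bulb above 0.055 m), for 0.1 s.
2. The smaller bulb lies in the box's groove, let go and at rest (x of bulb in the frame of box between -0.06 and 0.06 m and y of bulb in the frame of box between -0.015 and 0.015 m and z of bulb in the frame of box between 0.02 and 0.045 m and angle between the x axis of bulb and the x axis of box, either way round below 0.6 rad and contact force between the fingers and bulb below 0.1 N and linear speed of bulb below 0.05 m/s), for 0.2 s.
3. The lid is shut (within 0.05 rad) and the plunger is up (value of joint lid below 0.05 rad and value of joint plunger below 0.003 m), for 0.2 s.
4. With the lid shut, the plunger is pressed to its stop (at least 11 of 12 mm) (value of joint plunger above 0.011 m and value of joint lid below 0.05 rad), for 0.1 s.
At the end, for the whole second after the job is handed in: The smaller bulb rests untouched in the groove (ball centre within 15 mm of its middle line, within 60 mm of the box centre along it, 20 to 45 mm above the underside, axis within 0.6 rad), the lid is shut within 0.05 rad, the plunger is back up within 3 mm (all of step 2 and all of step 3).
It fails at once if The bulb is squeezed or pressed by the fingers too hard (contact force over 60 N) (contact force between the fingers and bulb above 60 N).
It fails at once if The bulb is knocked against the box, lid or shelf (over 15 N) (contact force between bulb and box above 15 N or contact force between bulb and riser above 15 N).
It fails at once if The bulb is let fall (over 0.55 m/s while no finger touches it) (linear speed of bulb above 0.55 m/s and contact force between the fingers and bulb below 0.01 N).
It fails at once if The larger bulb is moved by more than 15 mm (distance of big_bulb from where it was at the start of the episode above 0.015 m).
It fails at once if Another thing on the bench is moved by more than 40 mm (distance of any of funnel, jar, hammer, nut_driver, tape, wrench from where it was at the start of the episode above 0.04 m).
It also fails if it takes over 72 s, if anything falls off the work surface, if the arm or the gripper's body presses on something with over 40 N, if the wrist force passes 120 N, or if a joint passes its speed limit or range.

ROBOT

A 6-joint arm with a two-finger parallel gripper is mounted at the origin on the work surface. World frame = base frame: x ahead of the robot, y to its left, z up, the work surface at z = 0. Lengths are in m, angles in degrees, forces in N, time in s.
With the tool pointing down it reaches from about 0.375 to 0.925 m from the base axis. Payload 5.7 kg.
Tool frame: the origin (TCP) lies on the centre line of the jaws, within the pads' length; the fingertips stand 19 mm ahead of it and the grasp point (between the pads) is the TCP (bot.tip_extent is the distance from the TCP to the fingertips, in m); y points along the fingers, z is the direction in which the jaws open and shut, and the axes are right-handed (so a half turn about y gives the same grasp; the last joint's range is limited). The gripper opens to 85 mm and grips with 20 to 120 N. Pads are 22 mm wide; open, the fingers measure 114 mm over their backs; the gripper's body (76 mm by 85 mm) begins 54 mm behind the grasp point. The pads swing forward as they close: fully open they stand 13 mm farther back than shut.
Start: joints at [-76.839, 20.558, 86.54, -0, 72.909, -6.595], TCP at [0.203, -0.565, 0.25] pointing down, gripper open.
Joint ranges: [-170.27, 170.27], [-57.76, 135], [12.27, 136.19], [-55.21, 235.2], [11.17, 155.16], [-170.74, 170.74]. Speed limits (degrees/s): [136.94, 136.94, 180, 180, 180, 180].

INTERFACE

Orientations are given as a 3x3 rotation matrix whose columns are the frame's x, y, z axes.
In Python, from cell import bot gives the robot as it stands.
- The arm moves only by the shell command python3 -m creep 'ROWS' [OPENING] [FORCE]. ROWS is text: rows parted by semicolons, each of 6 numbers parted by spaces: the shift along the tool's x, y, z in cm, then the turn, a rotation vector about the tool's x, y, z in rad. In form: dx dy dz rx ry rz; .... A call has 1 to 20 rows; each row is the pose to reach, as a shift and turn from the pose commanded when the call began, along the tool's axes at that moment; what a row does not reach only later rows make up. A row lasts 1/10 s, in which the tool goes at most 50 mm and 8.59 degrees, less where a joint would pass 70% of its speed; a pose out of reach is approached as far as the arm can. A call with a gripper value outside its range is refused whole. OPENING is the finger opening in cm, from 0 to 8.54, set as the call begins (- or left out, the last holds). The fingers move at their own pace and stop on an object; FORCE is the grip in N (left out, the last holds). Time passes only in rows, so rows that repeat a pose let the fingers close. It gives the time, the measured TCP pose, the force and the opening at its end, in the units of the state.
- bot.state(): the state, without advancing time (a new reading comes with each control period).
- bot.camera(name): name is "side" or "top" or "wrist"; returns the picture (400x640x3 uint8, red, green, blue); there is no depth.
- bot.camera_params(name): a dict with "fx", "fy", "cx", "cy" (pixels), "k1" (the pictures are not rectified: a ray, as slopes to the right and down, at radius r is drawn at 1 + k1 r^2 times it, then the intrinsics apply), "origin" and "rotation" of the camera in the world; the wrist camera has in their place "mount" (4x4, takes a point from camera to tool coordinates, whose origin is the TCP and whose axes are the tool frame's). Camera axes: x right, y up, looking along -z (the intrinsics and any distortion apply to the point x, -y, -z); pixel columns grow to the right and rows downward; lengths in m; the calibration is good to about 2 mm. A picture is of the moment at which its call begins: read the wrist's pose just before it. camera_params takes no time and is no camera call.
- bot.job_done(): hands the job in, once; it reports no verdict.
The state is a dict: "time_s": time; "q": joint angles; "dq": joint speeds; "tau": joint torques, N m; "eef_pos": TCP position; "orientation": TCP orientation; "ft_force": force on the tool from outside, world axes, zero at the start; "torque": the same for the moment, N m; "width": finger opening in m.
Only numpy, scipy, OpenCV 4.12 (cv2) and the standard library are available. Lean on these libraries where they do the work, as an engineer would, in place of code of your own. Each camera call takes 0.05 s, during which the arm holds its last target. There are 200 camera calls.

## Working session

There is one attempt and no reset: what is moved stays moved. The work goes in short steps, Python scripts to look and compute and a shell command to move; the robot and the scene stay as the last step left them, time stands still between calls to the robot, and variables do not carry over. Pictures are saved under pics/ and viewed, about 8 in all and at most 12, crops included, and the job is handed in when it is done.

```bash
ls; mkdir -p pics; cat > h.py <<'E'
import numpy as np, cv2
from cell import bot
def save(n,f):
    im=bot.camera(n); cv2.imwrite(f,im[:,:,::-1]); return im
def cam(n,st=None):
    p=bot.camera_params(n)
    if 'mount' in p:
        st=st or bot.state(); T=np.eye(4); T[:3,:3]=st['orientation']; T[:3,3]=st['eef_pos']
        M=T@np.array(p['mount']); return p,M[:3,3],M[:3,:3]
    return p,np.array(p['origin']),np.array(p['rotation'])
def ray(n,u,v,st=None):
    p,o,R=cam(n,st)
    K=np.array([[p['fx'],0,p['cx']],[0,p['fy'],p['cy']],[0,0,1.]])
    d=cv2.undistortPoints(np.array([[[u,v]]],float),K,np.array([p['k1'],0,0,0.]))[0,0]
    return o,R@np.array([d[0],-d[1],-1])
def onz(n,u,v,z,st=None):
    o,d=ray(n,u,v,st); return o+d*(z-o[2])/d[2]
def two(a,b):
    (o,d),(p,e)=a,b; A=np.c_[d,-e]; t=np.linalg.lstsq(A,p-o,rcond=None)[0]
    x,y=o+d*t[0],p+e*t[1]; return (x+y)/2,np.linalg.norm(x-y)
def proj(n,P,st=None):
    p,o,R=cam(n,st); c=R.T@(np.array(P)-o); s=np.array([c[0],-c[1]])/-c[2]; s=s*(1+p['k1']*(s@s))
    return p['fx']*s[0]+p['cx'],p['fy']*s[1]+p['cy']
E
python3 - <<'E'
from h import *
np.set_printoptions(precision=3,suppress=True)
a=save('top','pics/top.png');b=save('side','pics/side.png')
for n in ('top','side','wrist'): print(n,bot.camera_params(n))
print(bot.state())
E
```

```text
pics
top {'fx': 369.70537824017975, 'fy': 369.70537824017975, 'cx': 316.7291112997403, 'cy': 195.5665108779159, 'k1': -0.035379238866405704, 'origin': array([0.411, 0.022, 1.054]), 'rotation': array([[ 0.015,  0.981, -0.192],
       [-1.   ,  0.02 ,  0.023],
       [ 0.026,  0.192,  0.981]])}
side {'fx': 499.4016905037928, 'fy': 499.4016905037928, 'cx': 312.3045963319416, 'cy': 195.5485151436563, 'k1': -0.051789119529169, 'origin': array([-0.028,  0.726,  1.054]), 'rotation': array([[-0.752,  0.465, -0.468],
       [-0.659, -0.523,  0.54 ],
       [ 0.006,  0.715,  0.699]])}
wrist {'fx': 340.0355296938956, 'fy': 340.0355296938956, 'cx': 322.04382718038386, 'cy': 201.75344957444128, 'k1': 0.0047211029979189875, 'mount': array([[-0.001, -0.955, -0.298, -0.076],
       [-0.001,  0.298, -0.955, -0.123],
       [ 1.   , -0.   , -0.001,  0.   ],
       [ 0.   ,  0.   ,  0.   ,  1.   ]])}
{'time_s': 0.1, 'q': array([-76.841,  20.593,  86.591,  -0.   ,  72.911,  -6.595]), 'dq': array([-0.036, -0.094, -0.017,  0.008, -0.161,  0.005]), 'tau': array([ -0.   , -52.865, -27.935,  -0.   ,   0.005,   0.   ]), 'eef_pos': array([ 0.203, -0.564,  0.25 ]), 'orientation': array([[-0.941, -0.   ,  0.338],
       [-0.338,  0.002, -0.941],
       [-0.   , -1.   , -0.002]]), 'ft_force': array([ 0.451, -0.206,  0.379]), 'torque': array([-0.024, -0.032,  0.028]), 'width': 0.0853119440870672}
```

View pics/top.png

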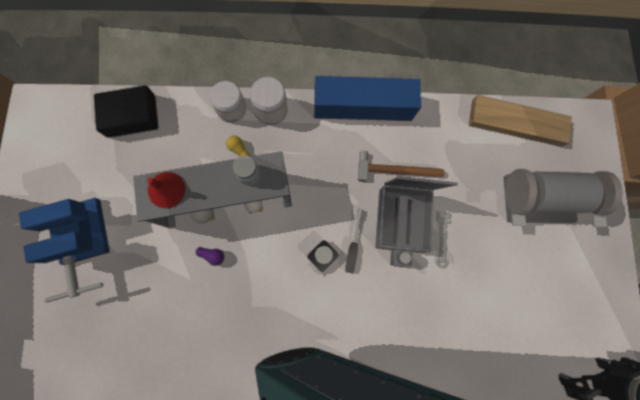

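View pics/side.png

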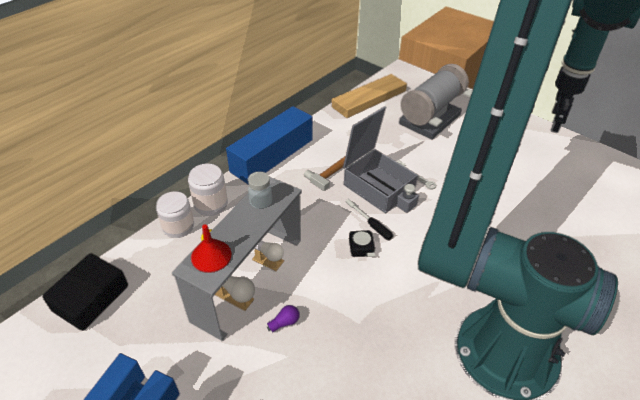

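Top view: the bulbs are at (203,214) and (254,206), the shelf spans (134-290,152-222), the box is at (405,220) and the plunger at (405,257). Side view: the bulbs are at (240,290) and (272,252). Candidates for the smaller bulb are white (272,252), white (240,290), purple (285,318) and yellow (top 236,144). It looks like the right-hand white one. I'll check with a close crop.

```bash
python3 - <<'E'
import cv2,numpy as np
t=cv2.imread('pics/top.png');s=cv2.imread('pics/side.png')
f=lambda im,x0,y0,w,h,k:cv2.resize(im[y0:y0+h,x0:x0+w],None,fx=k,fy=k,interpolation=cv2.INTER_CUBIC)
# a: side shelf 170..310 x170..345 ; b: top box ; c: side box; d: top shelf
A=f(s,170,170,140,150,2.8);A=cv2.resize(s[165:345,165:315],(400,480),interpolation=cv2.INTER_CUBIC)
o=np.zeros((600,800,3),np.uint8)
o[0:300,0:400]=f(s,200,225,100,75+0,4)
o[0:300,400:800]=f(t,365,170,100,75,4) 
o[0:]=o
o[300:,0:400]=f(t,130,145,160,120,2.5)[:300]
o[300:,400:]=f(s,335,105,100,75,4) if 0 else f(s,330,100,133,100,3)[:300,:400].copy() if f(s,330,100,133,100,3).shape[1]>=400 else cv2.resize(f(s,330,100,133,100,3),(400,300))
cv2.rectangle(o,(0,0),(0,0),0)
cv2.imwrite('pics/crop1.png',o)
E
```

```text
(no output)
```

View pics/crop1.png

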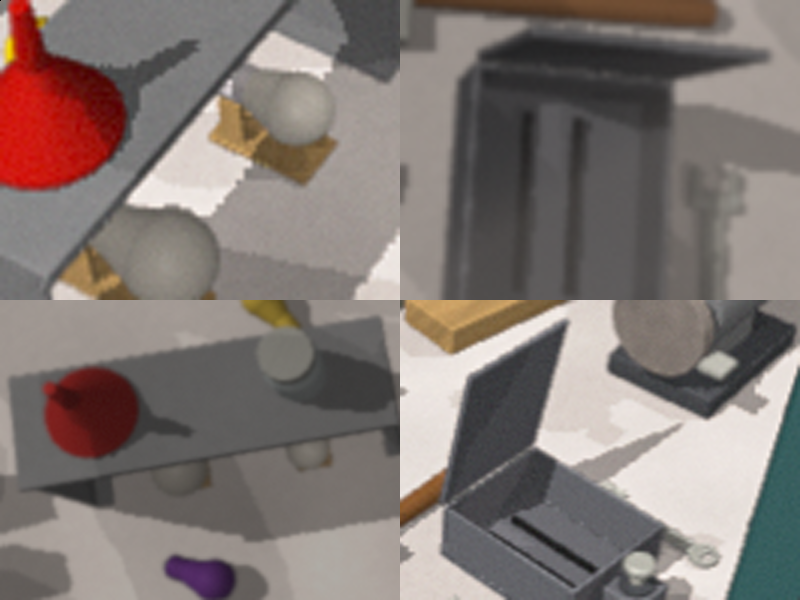

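Upper left crop: the right-hand ball is about 16 px across, against about 24 px for the left. So the small bulb is the right one, side (276,252) and top (254,206).

```bash
python3 - <<'E'
from h import *
np.set_printoptions(precision=4,suppress=True)
im=cv2.imread('pics/top.png').astype(int)
print('shelf', [onz('top',u,v,.197) for u,v in((138,221),(286,196.6),(134,176),(282,152.5))])
print('bulb side z.05',onz('side',275.8,252,.05),'top',onz('top',254.5,206,.05),two(ray('side',275.8,252),ray('top',254.5,206)))
print('big',onz('side',241.5,290,.056))
print('box side',[onz('side',u,v,.066) for u,v in((344.3,170),(376.7,150),(418.3,176),(389.3,199))])
# plunger: light blobs
for n,(x0,y0,w,h),z in(('top',(395,247,20,20),.077),('side',(396,178,24,26),.077)):
    g=cv2.cvtColor(cv2.imread(f'pics/{n}.png'),cv2.COLOR_BGR2GRAY)[y0:y0+h,x0:x0+w]; print(g[::1,::1])
E
```

```text
shelf [array([0.5099, 0.4163, 0.197 ]), array([0.5745, 0.0745, 0.197 ]), array([0.6171, 0.4374, 0.197 ]), array([0.6827, 0.0876, 0.197 ])]
bulb side z.05 [0.5769 0.1697 0.05  ] top [0.5746 0.169  0.05  ] (array([0.5755, 0.1696, 0.0505]), np.float64(0.0022517319488918348))
big [0.5531 0.3117 0.056 ]
box side [array([ 0.6335, -0.1824,  0.066 ]), array([ 0.6168, -0.3238,  0.066 ]), array([ 0.453 , -0.3074,  0.066 ]), array([ 0.4617, -0.1704,  0.066 ])]
[[ 92  93  96  97  96  94  91  91  91  93  91  94  97  94  93  93  91  91
   91  91]
 [ 86  88  90  95  94  92  92  93  94  92  94  98 102  97  95  93  91  88
   89  88]
 [ 81  83  82  84  83  81  80  80  81  82  86  89  96  96  93  93  91  87
   86  86]
 [ 91  91  90  90  88  82  79  77  77  79  81  82  85  85  82  79  79  76
   77  78]
 [ 95  94  94  93  89  86  84  83  88  93  95  94  93  91  88  83  80  77
   78  79]
 [ 95  95  94  90  84  80  87  95 103 109 111 110 105  98  93  89  88  91
   99  98]
 [ 95  93  91  84  80  86 101 113 119 124 126 126 121 111 100  91  90 100
  110 112]
 [ 94  92  85  80  83  98 115 124 128 130 131 132 1
[... 2981 characters left out ...]
78 105 113 125 121 115 100  79  68  76  78  83  82  79  77  66  74
  101 115 105  77 103 145]
 [ 57  74 103 102 106 119 122 115 105  85  76  75  71  68  63  67  88 106
  113  95  75  71 105 134]
 [ 58  78  97 102  99 107 115 129 129 123 120 109  98 102 109 120 121 108
   86  76  73  75 108 130]
 [ 62  79 103 100 101  98 103 106 123 132 125 120 122 118 121 120 106  82
   71  71  67  76 104 126]
 [ 59  77  96 104 101  98  99 103 102 113 128 135 127 126 118 103  74  68
   72  69  69  91 119 129]
 [ 60  84  99 101 100 100 100 100  97 101 108 119 125 115  93  70  74  73
   69  71  70  92 134 143]
 [ 57  78 101  99 100 102  98 105  98 102 102 102 101  86  72  71  67  69
   72  71  72 117 153 149]]
```

```bash
cat >> h.py <<'E'
from scipy.spatial.transform import Rotation as Ro
def pose(yaw,tilt):
    y,t=np.radians([yaw,tilt]); f=np.array([np.cos(y),np.sin(y),0]); z=np.array([0,0,1.])
    X=np.cos(t)*f+np.sin(t)*z; Y=np.sin(t)*f-np.cos(t)*z; return np.c_[X,Y,np.cross(X,Y)]
def rel(P,R,P0=None,R0=None):
    s=bot.state(); R0=np.array(s['orientation']) if R0 is None else R0; P0=s['eef_pos'] if P0 is None else P0
    print('row',np.round(R0.T@(np.array(P)-P0)*100,2),np.round(Ro.from_matrix(R0.T@R).as_rotvec(),3))
BALL=np.array([.5755,.1696,.0505]); SY=10.6
E
python3 - <<'E'
from h import *
np.set_printoptions(precision=4,suppress=True)
print('plunger',onz('top',405.4,257.4,.077),onz('side',409.5,186.7,.077))
rel([.45,-.25,.32],pose(-75,0))
R=pose(SY,39); rel(BALL-.16*R[:,1],R,np.array([.45,-.25,.32]),pose(-75,0))
E
```

```text
plunger [ 0.4408 -0.2368  0.077 ] [ 0.4417 -0.2402  0.077 ]
row [-33.9   -7.   -21.22] [ 0.001 -1.488 -0.001]
row [-38.05  14.52  12.94] [ 0.507 -1.431 -0.547]
```

```bash
python3 -m creep '-2 -2 -1 0 -0.1 0; -5 -4 -3 0 -0.25 0; -8 -6 -5 0 -0.4 0; -11 -7 -7 0 -0.53 0; -14 -7 -9 0 -0.66 0; -17 -7 -11 0 -0.79 0; -20 -7 -13 0 -0.92 0; -23 -7 -15 0 -1.05 0; -26 -7 -17 0 -1.18 0; -29 -7 -19 0 -1.3 0; -32 -7 -20.5 0 -1.4 0; -33.9 -7 -21.2 0 -1.488 0; -33.9 -7 -21.2 0 -1.488 0;-33.9 -7 -21.2 0 -1.488 0;-33.9 -7 -21.2 0 -1.488 0'
python3 - <<'E'
from h import *
np.set_printoptions(precision=4,suppress=True)
R=pose(SY,39); rel(BALL-.16*R[:,1],R); print(bot.state()['q'])
E
```

```text
time_s: 1.6
eef_pos: [0.4494, -0.2511, 0.32]
orientation: [[0.257, -0.001, 0.966], [-0.966, 0.0, 0.257], [-0.0, -1.0, -0.001]]
ft_force: [-0.1, -0.1, -0.1]
width: 0.0855
row [-38.16  14.52  12.98] [ 0.508 -1.433 -0.548]
[-36.8675  10.0847  91.138   -0.0277  78.8265 -51.7598]
```

```bash
python3 -m creep '-3 0 1 0.03 -0.1 -0.03; -7 1 2 0.08 -0.22 -0.08; -11 2 4 0.13 -0.35 -0.13; -15 4 5.5 0.18 -0.5 -0.18; -19 5.5 7 0.23 -0.64 -0.24; -23 7 8 0.28 -0.78 -0.3; -26 9 9 0.33 -0.92 -0.35; -29 10.5 10 0.38 -1.06 -0.4; -32 12 11 0.43 -1.2 -0.45; -35 13.5 12 0.47 -1.32 -0.5; -38.2 14.5 13 0.508 -1.433 -0.548; -38.2 14.5 13 0.508 -1.433 -0.548; -38.2 14.5 13 0.508 -1.433 -0.548; -38.2 14.5 13 0.508 -1.433 -0.548'
python3 - <<'E'
from h import *
np.set_printoptions(precision=4,suppress=True)
s=bot.state(); save('wrist','pics/w1.png'); print(s['q'],s['eef_pos'])
print('ball px',proj('wrist',BALL,s)); 
E
```

```text
time_s: 3.0
eef_pos: [0.4806, 0.1431, 0.2116]
orientation: [[0.792, 0.578, -0.196], [0.149, 0.128, 0.981], [0.592, -0.806, 0.016]]
ft_force: [0.6, -1.1, 1.0]
width: 0.0852
[   5.9041    4.3476  128.9794   20.4019   11.2437 -113.8538] [0.4806 0.1431 0.2116]
ball px (np.float64(327.4881842322914), np.float64(163.0062612621761))
```

View pics/w1.png

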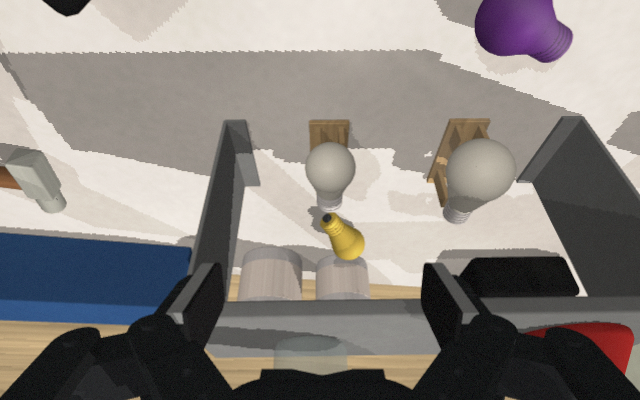

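Wrist view: the small white bulb is at (331,166), resting on its wooden rest under the shelf. The big bulb is at right (480,170), and the yellow decoy is behind at (345,238). The projection of my estimate, (327,163), agrees. Joint 5 is at its limit here, so I'll go closer with less tilt.

```bash
python3 - <<'E'
from h import *
np.set_printoptions(precision=4,suppress=True)
s=bot.state(); B=onz('wrist',330.7,166.5,.05,s); print(B, B-BALL)
B=np.array([.5755,.1675,.0505]); R=pose(SY,37); print(R)
rel(B-.10*R[:,1],R); rel(B+.002*R[:,1],R,B-.10*R[:,1],R)
E
```

```text
[0.5799 0.1734 0.05  ] [ 0.0044  0.0038 -0.0005]
[[ 0.785   0.5915 -0.184 ]
 [ 0.1469  0.1107  0.9829]
 [ 0.6018 -0.7986  0.    ]]
row [-1.76  8.78  0.5 ] [-0.019 -0.    -0.013]
row [ 0.  10.2 -0. ] [0. 0. 0.]
```

```bash
python3 -m creep '-0.5 1 0.2 0 0 0; -0.9 2.2 0.4 -0.01 0 -0.01; -1.2 3.6 0.6 -0.019 0 -0.013; -1.5 5 0.9 -0.019 0 -0.013; -1.5 6.4 0.9 -0.019 0 -0.013; -1.5 7.8 0.9 -0.019 0 -0.013; -1.5 8.9 0.9 -0.019 0 -0.013; -1.5 8.9 0.9 -0.019 0 -0.013; -1.5 8.9 0.9 -0.019 0 -0.013; -1.5 8.9 0.9 -0.019 0 -0.013'
python3 - <<'E'
from h import *
np.set_printoptions(precision=4,suppress=True)
s=bot.state(); save('wrist','pics/w2.png'); print(s['q'],s['eef_pos'])
B=np.array([.5775,.172,.0505]);print('ball px',proj('wrist',B,s)); R=pose(SY,37)
rel(B,R)
E
```

```text
time_s: 4.05
eef_pos: [0.5278, 0.163, 0.176]
orientation: [[0.825, 0.532, -0.189], [0.157, 0.106, 0.982], [0.543, -0.84, 0.004]]
ft_force: [0.6, 0.5, 0.0]
width: 0.0857
[  9.3082  12.7062 123.2356   5.4833  11.245  -96.5923] [0.5278 0.163  0.176 ]
ball px (np.float64(320.8503200646045), np.float64(164.5805924920288))
row [-2.58 13.29 -0.11] [-0.006  0.002 -0.072]
```

View pics/w2.png

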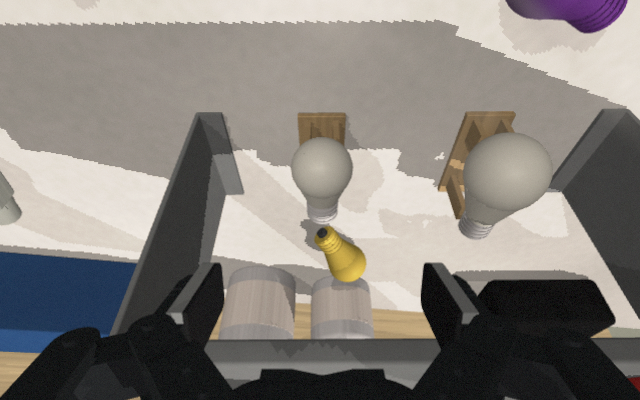

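The small bulb is now at (322,168), predicted (321,165). The pose is still held off by joint 5's limit. I'll fit the kinematics from the logged poses to find a feasible tilt.

```bash
cat > kin.py <<'E'
from h import *
from scipy.optimize import least_squares
D=[([-76.841,20.593,86.591,0,72.911,-6.595],[.203,-.564,.25]),([-36.8675,10.0847,91.138,-.0277,78.8265,-51.7598],[.4494,-.2511,.32]),
([5.9041,4.3476,128.9794,20.4019,11.2437,-113.8538],[.4806,.1431,.2116]),([9.3082,12.7062,123.2356,5.4833,11.245,-96.5923],[.5278,.163,.176])]
E=lambda a,d:Ro.from_euler(a,d,degrees=True).as_matrix()
def fk(q,p):
    R=E('z',q[0]);P=R@[p[0],0,p[1]];R=R@E('y',q[1]);P=P+R@[0,0,p[2]];R=R@E('y',q[2]);P=P+R@[p[3],0,p[4]]
    R=R@E('z',q[3])@E('y',q[4]);P=P+R@[0,0,p[5]];return P,R@E('z',q[5])
fit=least_squares(lambda p:np.concatenate([fk(q,p)[0]-x for q,x in D]+[1e-3*(p-[0,.2,.4,0,.4,.25])]),[0,.2,.4,0,.4,.25])
p=fit.x
lo=np.array([-170,-57,12.5,-55,11.5,-170.]);hi=np.array([170,135,136,235,155,170.])
C=E('z',D[1][0][5]).T
_,R1=fk(D[1][0],p); 
Rm=np.array([[.257,-.001,.966],[-.966,0,.257],[0,-1,-.001]]); T=R1.T@Rm; T=np.round(T)
def ik(P,R,q0):
    f=lambda q:np.r_[(fk(q,p)[0]-P)*10,(fk(q,p)[1]@T-R).ravel()]
    return least_squares(f,np.clip(q0,lo+.1,hi-.1),bounds=(lo,hi),x_scale=30)
E
python3 - <<'E'
from kin import *
np.set_printoptions(precision=3,suppress=True)
print(p,[np.linalg.norm(fk(q,p)[0]-x) for q,x in D],T)
B=np.array([.5775,.172,.0505]); q0=D[3][0]
for t in(33,35,37,40):
  R=pose(SY,t)
  for d in(0,.05,.1):
    s=ik(B-d*R[:,1],R,q0); print(t,d,s.x,s.cost)
E
```

```text
[-0.417  1.091  0.886  0.514  0.891  0.944] [np.float64(0.07470230053264926), np.float64(0.07254860068183891), np.float64(0.03443004787884734), np.float64(0.05928264970908266)] [[-0.  0. -1.]
 [-1. -0.  0.]
 [-0.  1.  0.]]
33 0 [ 34.682  27.286 115.365 -55.     14.026 -14.963] 0.0012260520360520256
33 0.05 [ 51.094  22.573 117.557 -55.     24.739  -1.599] 0.0005351688299533205
33 0.1 [ 74.704  18.176 120.055 -52.112  38.375  15.148] 6.595275336478407e-20
35 0 [ 31.361  27.446 115.715 -55.     11.5   -17.741] 0.0044009845710286846
35 0.05 [ 34.5    22.796 118.981 -55.     13.038 -15.345] 0.0035388455693404824
35 0.1 [100.341  20.602 120.033 -47.939  50.584  34.817] 1.7669149259906837e-29
37 0 [  -0.719   28.515  116.502   70.833   11.5   -170.   ] 0.013611838224881724
37 0.05 [  -1.293   24.067  119.964   70.444   11.5   -170.   ] 0.009935284990615474
37 0.1 [  -1.929   19.277  123.538   70.034   11.5   -170.   ] 0.006359361832617956
40 0 [  -0.72    28.478  116.521   70.939   11.5   -170.   ] 0.024531422505790355
40 0.05 [  -1.334   24.1    120.009   70.512   11.5   -170.   ] 0.01957974187486908
40 0.1 [  -2.019   19.377  123.613   70.058   11.5   -170.   ] 0.014206134029811556
```

```bash
sed -i 's/P=P+R@\[0,0,p\[2\]\]/P=P+R@[0,p[6],p[2]]/; s/\.4,\.25\])\])/.4,.25,.069])])/; s/,\[0,\.2,\.4,0,\.4,\.25\])$/,[0,.2,.4,0,.4,.25,.069])/; s/1e-3\*(p/1e-4*(p/' kin.py
python3 - <<'E'
from kin import *
np.set_printoptions(precision=3,suppress=True)
print(p,[np.linalg.norm(fk(q,p)[0]-x) for q,x in D],T)
B=np.array([.5775,.172,.0505]); q0=D[3][0]
for t in(33,35,37,40,43):
  R=pose(SY,t)
  for d in(0,.05,.1):
    s=ik(B-d*R[:,1],R,q0); print(t,d,s.x,s.cost)
E
```

```text
[0.003 0.262 0.609 0.109 0.431 0.35  0.069] [np.float64(0.00021289726359897406), np.float64(0.0001766279693660006), np.float64(8.515275212702562e-05), np.float64(0.00011850420626562564)] [[-0.  0. -1.]
 [-1. -0.  0.]
 [-0.  1.  0.]]
33 0 [ 10.69   29.632 115.277  -5.417  11.5   -84.523] 0.0283151828490025
33 0.05 [  9.841  23.532 119.095   1.288  11.5   -91.941] 0.016328440082951416
33 0.1 [  9.576  17.132 122.673   2.93   11.5   -93.773] 0.005956363132249793
35 0 [   3.358   30.311  119.396   73.814   11.5   -170.   ] 0.033461869639334355
35 0.05 [ 10.277  23.496 119.141  -2.117  11.5   -88.171] 0.02691352636054757
35 0.1 [  9.406  17.046 122.915   4.202  11.5   -95.182] 0.013386253835001987
37 0 [   3.364   30.232  119.382   73.891   11.5   -170.   ] 0.04294520648757729
37 0.05 [   2.957   24.201  123.402   73.636   11.5   -170.   ] 0.03128117367293963
37 0.1 [   2.502   17.759  127.254   73.384   11.5   -170.   ] 0.019958626894127883
40 0 [   3.373   30.116  119.361   74.006   11.5   -170.   ] 0.06143502955965142
40 0.05 [   2.94    24.132  123.53    73.727   11.5   -170.   ] 0.04762198712691647
40 0.1 [   2.45    17.709  127.555   73.448   11.5   -170.   ] 0.03239938415535664
43 0 [   3.382   30.     119.34    74.121   11.5   -170.   ] 0.0850033266483291
43 0.05 [   2.924   24.082  123.648   73.819   11.5   -170.   ] 0.0699003570034181
43 0.1 [   2.401   17.697  127.833   73.512   11.5   -170.   ] 0.05171114433365049
```

```bash
python3 - <<'E'
from kin import *
np.set_printoptions(precision=2,suppress=True)
B=np.array([.5775,.172,.0505])
for fl in (1,-1):
 for yaw in (SY,SY+15,SY-15):
  for t in(33,36,39,42,45):
   R=pose(yaw,t)@np.diag([fl,1,fl])
   for d in(0,.1,.16):
    best=min((ik(B-d*R[:,1],R,[10,25,120,q4,20,q6]) for q4,q6 in((0,-90),(180,90),(180,-90),(90,0),(90,-160),(90,90),(-40,0))),key=lambda s:s.cost)
    print(fl,yaw,t,d,best.x if best.cost<1e-6 else '-')
E
```

```text
1 10.6 33 0 -
1 10.6 33 0.1 -
1 10.6 33 0.16 -
1 10.6 36 0 [  9.69  32.73 125.14 177.77  13.88  91.43]
1 10.6 36 0.1 -
1 10.6 36 0.16 -
1 10.6 39 0 [  9.66  34.13 127.24 178.29  20.38  90.87]
1 10.6 39 0.1 [  9.47  20.25 132.28 176.44  11.55  92.61]
1 10.6 39 0.16 -
1 10.6 42 0 [  9.62  35.88 129.26 178.56  27.14  90.55]
1 10.6 42 0.1 [  9.4   22.33 135.26 177.61  19.6   91.36]
1 10.6 42 0.16 -
1 10.6 45 0 [  9.58  37.97 131.18 178.72  34.15  90.34]
1 10.6 45 0.1 -
1 10.6 45 0.16 -
1 25.6 33 0 [  2.9   31.69 122.73 113.41  13.24 136.69]
1 25.6 33 0.1 -
1 25.6 33 0.16 [  -2.99    9.28  126.33   46.78   20.96 -159.39]
1 25.6 36 0 [  2.06  32.77 124.87 129.06  17.6  120.17]
1 25.6 36 0.1 [ -1.91  18.96 128.9   92.32  15.77 154.75]
1 25.6 36 0.16 -
1 25.6 39 0 [  1.18  34.16 126.93 138.14  22.95 110.09]
1 25.6 39 0.1 [ -3.46  20.4  131.84 112.2   19.28 133.27]
1 25.6 39 0.16 [ -7.16  10.84 133.16  85.2   19.98 158.53]
1 25.6 42 0 [  0.29  35.88 128.92 143.66  28.87 103.43]
1 25.6 42 0.1 [ -5.11  22.44 134.75 125.33  24.76 118.21]
1 25.6 42 0.16 -
1 25.6 45 0 [ -0.63  37.94 130.8  147.15 
[... 1622 characters left out ...]
-1 25.6 42 0.1 [ -5.11  22.44 134.75 125.33  24.76 -61.79]
-1 25.6 42 0.16 -
-1 25.6 45 0 [ -0.63  37.94 130.8  147.15  35.18 -81.38]
-1 25.6 45 0.1 -
-1 25.6 45 0.16 -
-1 -4.4 33 0 -
-1 -4.4 33 0.1 -
-1 -4.4 33 0.16 [ 21.59  11.24 123.43 -43.42  20.32 153.82]
-1 -4.4 36 0 [  17.22   33.14  122.76  232.13   15.92 -123.26]
-1 -4.4 36 0.1 -
-1 -4.4 36 0.16 -
-1 -4.4 39 0 [  17.99   34.43  124.59  222.12   20.94 -112.43]
-1 -4.4 39 0.1 -
-1 -4.4 39 0.16 -
-1 -4.4 42 0 [  18.77   36.    126.32  216.15   26.51 -105.53]
-1 -4.4 42 0.1 -
-1 -4.4 42 0.16 -
-1 -4.4 45 0 [  19.57   37.85  127.95  212.39   32.43 -100.71]
-1 -4.4 45 0.1 [  24.79   25.74  133.32  226.81   28.23 -111.63]
-1 -4.4 45 0.16 -
```

The forward kinematics fit to under 0.3 mm. The pick needs the flipped wrist branch (q4≈178°, q6≈+91°). I'll plan a joint path, back off then sweep the wrist in free space then return, and express it as rows.

```bash
cat >> kin.py <<'E'
SR=pose(SY,0); SO=np.array([.5775,.172,0])-.045*SR[:,0]   # riser origin if bulb at y~0 of its own line
def rows(q0,q1,n,off=0):
    """joint interpolation -> creep rows relative to pose at q0"""
    P0,R0=fk(q0,p);R0=R0@T;out=[]
    for k in range(1,n+1):
        P,R=fk(np.array(q0)+(np.array(q1)-q0)*k/n,p);R=R@T
        a=R0.T@(P-P0)*100;b=Ro.from_matrix(R0.T@R).as_rotvec()
        out.append(' '.join(f'{v:.1f}' for v in a)+' '+' '.join(f'{v:.2f}' for v in b))
    print('; '.join(out)); P,_=fk(q1,p); print('  end TCP',P.round(3))
E
python3 - <<'E'
from kin import *
np.set_printoptions(precision=3,suppress=True)
A=bot.state()['q'];B=np.array([-5,-8,129,5.5,16,-96.6]);C=np.array([-5,-8,129,178,16,91.]);
rows(A,B,9)
for k in range(3): rows(B+(C-B)*k/3,B+(C-B)*(k+1)/3,15)
R=pose(SY,41);P=np.array([.5775,.172,.0505])-.1*R[:,1]
s=ik(P,R,[9.4,21.5,134,177,17,92]); print(s.x,s.cost)
for k in np.linspace(0,1,6):
    q=C+(s.x-C)*k; P,R=fk(q,p); print(P, P+.019*(R@T)[:,1])
E
```

```text
0.4 -1.6 -1.4 -0.01 0.02 -0.02; 0.6 -3.2 -2.9 -0.03 0.04 -0.04; 0.8 -4.8 -4.2 -0.05 0.07 -0.06; 0.9 -6.3 -5.5 -0.06 0.09 -0.08; 0.9 -7.9 -6.8 -0.08 0.11 -0.10; 0.8 -9.5 -8.0 -0.10 0.13 -0.12; 0.6 -11.0 -9.2 -0.11 0.15 -0.14; 0.3 -12.5 -10.3 -0.13 0.17 -0.16; 0.0 -14.0 -11.3 -0.15 0.19 -0.18
  end TCP [0.475 0.037 0.293]
0.1 -0.0 0.6 0.02 0.14 -0.00; 0.2 -0.0 1.3 0.04 0.27 -0.00; 0.4 -0.1 1.9 0.06 0.41 -0.00; 0.6 -0.1 2.5 0.07 0.55 0.00; 0.9 -0.1 3.1 0.09 0.69 0.01; 1.2 -0.2 3.7 0.11 0.82 0.01; 1.5 -0.3 4.2 0.13 0.96 0.02; 1.9 -0.4 4.7 0.15 1.10 0.03; 2.2 -0.5 5.2 0.17 1.23 0.04; 2.7 -0.6 5.7 0.19 1.37 0.05; 3.1 -0.7 6.2 0.21 1.50 0.06; 3.6 -0.8 6.6 0.23 1.64 0.08; 4.1 -0.9 6.9 0.25 1.78 0.09; 4.6 -1.1 7.3 0.27 1.91 0.11; 5.2 -1.2 7.6 0.29 2.05 0.13
  end TCP [0.508 0.111 0.338]
-0.5 -0.0 0.4 0.01 0.14 0.02; -1.0 -0.0 0.8 0.02 0.27 0.03; -1.5 -0.1 1.2 0.03 0.41 0.05; -1.9 -0.1 1.7 0.03 0.55 0.07; -2.3 -0.1 2.2 0.04 0.69 0.09; -2.7 -0.2 2.7 0.04 0.82 0.11; -3.0 -0.3 3.3 0.04 0.96 0.13; -3.3 -0.4 3.8 0.05 1.10 0.15; -3.6 -0.5 4.4 0.05 1.23 0.17; -3.8 -0.6 5.0 0.04 1.37 0.19; -4.0 -0.7 5
[... 288 characters left out ...]
5 0.06; -3.0 -0.1 -1.1 -0.06 0.69 0.07; -3.7 -0.2 -1.1 -0.07 0.82 0.09; -4.3 -0.3 -1.2 -0.09 0.96 0.10; -4.9 -0.4 -1.2 -0.11 1.10 0.11; -5.6 -0.5 -1.2 -0.13 1.23 0.12; -6.2 -0.6 -1.1 -0.15 1.37 0.13; -6.8 -0.7 -1.0 -0.17 1.50 0.14; -7.4 -0.8 -0.8 -0.19 1.64 0.14; -8.0 -0.9 -0.6 -0.22 1.78 0.15; -8.6 -1.1 -0.4 -0.25 1.91 0.16; -9.2 -1.2 -0.1 -0.28 2.05 0.16
  end TCP [0.573 0.023 0.458]
[  9.423  21.559 134.273 177.334  16.843  91.663] 3.672142371304356e-18
[0.573 0.023 0.458] [0.591 0.021 0.453]
[0.58  0.051 0.389] [0.597 0.051 0.382]
[0.577 0.081 0.32 ] [0.594 0.081 0.311]
[0.564 0.109 0.252] [0.58  0.111 0.241]
[0.543 0.136 0.188] [0.557 0.138 0.175]
[0.513 0.16  0.126] [0.525 0.162 0.112]
```

```bash
python3 -m creep '0.4 -1.6 -1.4 -0.01 0.02 -0.02; 0.6 -3.2 -2.9 -0.03 0.04 -0.04; 0.8 -4.8 -4.2 -0.05 0.07 -0.06; 0.9 -6.3 -5.5 -0.06 0.09 -0.08; 0.9 -7.9 -6.8 -0.08 0.11 -0.10; 0.8 -9.5 -8.0 -0.10 0.13 -0.12; 0.6 -11.0 -9.2 -0.11 0.15 -0.14; 0.3 -12.5 -10.3 -0.13 0.17 -0.16; 0.0 -14.0 -11.3 -0.15 0.19 -0.18; 0 -14 -11.3 -.15 .19 -.18;0 -14 -11.3 -.15 .19 -.18'
python3 - <<'E'
from kin import *
np.set_printoptions(precision=3,suppress=True)
B=bot.state()['q'];print(B);C=np.array([-15,-8,129,178,16,91.])
rows(B,B+(C-B)/3,15)
D2=np.array([-15,21.6,134.2,177.3,16.8,91.7])
for k in np.linspace(0,1,6):
    q=C+(D2-C)*k; P,R=fk(q,p); print(P, P+.019*(R@T)[:,1])
E
```

```text
time_s: 5.2
eef_pos: [0.4749, 0.0374, 0.2935]
orientation: [[0.727, 0.685, 0.051], [-0.039, -0.033, 0.999], [0.685, -0.728, 0.003]]
ft_force: [-0.5, 0.2, -0.5]
width: 0.0853
[ -4.959  -8.    129.21    5.669  15.611 -96.811]
0.1 0.0 0.4 0.02 0.14 -0.00; 0.3 0.0 0.9 0.03 0.28 -0.00; 0.5 0.0 1.3 0.05 0.42 -0.00; 0.7 -0.0 1.7 0.06 0.56 -0.00; 1.0 -0.0 2.1 0.08 0.70 0.00; 1.3 -0.1 2.5 0.10 0.84 0.00; 1.7 -0.1 2.8 0.11 0.98 0.01; 2.1 -0.1 3.1 0.13 1.12 0.01; 2.5 -0.2 3.4 0.15 1.26 0.02; 3.0 -0.3 3.7 0.17 1.40 0.03; 3.5 -0.3 3.9 0.18 1.54 0.04; 4.0 -0.4 4.1 0.20 1.68 0.05; 4.5 -0.5 4.3 0.22 1.82 0.06; 5.1 -0.6 4.4 0.24 1.95 0.07; 5.7 -0.7 4.5 0.27 2.09 0.08
  end TCP [0.513 0.08  0.337]
[ 0.568 -0.077  0.458] [ 0.586 -0.082  0.453]
[ 0.577 -0.079  0.389] [ 0.594 -0.084  0.382]
[ 0.577 -0.079  0.32 ] [ 0.594 -0.083  0.311]
[ 0.57  -0.077  0.252] [ 0.585 -0.081  0.241]
[ 0.556 -0.073  0.187] [ 0.569 -0.076  0.175]
[ 0.534 -0.067  0.126] [ 0.546 -0.07   0.111]
```

```bash
python3 -m creep '0.1 0.0 0.4 0.02 0.14 0; 0.3 0.0 0.9 0.03 0.28 0; 0.5 0.0 1.3 0.05 0.42 0; 0.7 0 1.7 0.06 0.56 0; 1.0 0 2.1 0.08 0.70 0.00; 1.3 -0.1 2.5 0.10 0.84 0.00; 1.7 -0.1 2.8 0.11 0.98 0.01; 2.1 -0.1 3.1 0.13 1.12 0.01; 2.5 -0.2 3.4 0.15 1.26 0.02; 3.0 -0.3 3.7 0.17 1.40 0.03; 3.5 -0.3 3.9 0.18 1.54 0.04; 4.0 -0.4 4.1 0.20 1.68 0.05; 4.5 -0.5 4.3 0.22 1.82 0.06; 5.1 -0.6 4.4 0.24 1.95 0.07; 5.7 -0.7 4.5 0.27 2.09 0.08; 5.7 -0.7 4.5 0.27 2.09 0.08'
python3 - <<'E'
from kin import *
B=bot.state()['q'];print(B.round(1));C=np.array([-15,-8,129,178,16,91.])
M=B+(C-B)/2
rows(B,M,15);rows(M,C,15)
D2=np.array([-15,21.6,134.2,177.3,16.8,91.7]); rows(C,D2,9)
E
```

```text
time_s: 6.8
eef_pos: [0.5145, 0.0805, 0.337]
orientation: [[-0.246, 0.79, 0.562], [-0.83, 0.129, -0.543], [-0.501, -0.6, 0.624]]
ft_force: [-0.7, -1.1, -0.1]
width: 0.0854
[ -8.4  -7.8 129.4  65.4  15.5 -36.6]
-0.3 -0.0 0.5 0.01 0.14 0.01; -0.7 -0.0 1.1 0.02 0.28 0.03; -0.9 -0.1 1.6 0.03 0.42 0.04; -1.2 -0.1 2.2 0.04 0.56 0.06; -1.4 -0.2 2.9 0.05 0.70 0.07; -1.6 -0.2 3.5 0.06 0.84 0.09; -1.8 -0.3 4.2 0.07 0.97 0.11; -1.9 -0.4 4.9 0.07 1.11 0.13; -2.0 -0.5 5.6 0.08 1.25 0.15; -2.0 -0.6 6.3 0.08 1.39 0.18; -2.0 -0.8 7.1 0.09 1.53 0.20; -2.0 -0.9 7.8 0.09 1.67 0.23; -1.9 -1.1 8.6 0.09 1.80 0.26; -1.7 -1.2 9.3 0.08 1.94 0.29; -1.6 -1.4 10.1 0.08 2.08 0.32
  end TCP [0.563 0.036 0.415]
-0.8 -0.0 -0.2 -0.01 0.14 0.02; -1.6 -0.0 -0.4 -0.02 0.28 0.04; -2.3 -0.1 -0.5 -0.03 0.42 0.06; -3.2 -0.1 -0.6 -0.04 0.55 0.07; -4.0 -0.2 -0.6 -0.06 0.69 0.09; -4.8 -0.3 -0.7 -0.07 0.83 0.11; -5.6 -0.4 -0.6 -0.09 0.97 0.12; -6.5 -0.5 -0.6 -0.11 1.11 0.14; -7.3 -0.6 -0.4 -0.13 1.24 0.15; -8.1 -0.7 -0.3 -0.16 1.38 0.16; -8.9 -0.9 -0.1 -0.18 1.52 0.17; -9.7 -1.1 0.1 -0.21 1.65 0.18; -10.5 -1.3 0.4 -0.24 1.79 0.19; -11.3 -1.5 0.7 -0.28 1.93 0.20; -12.0 -1.7 1.1 -0.31 2.06 0.21
  end TCP [ 0.568 -0.077  0.458]
-3.6 1.6 0.1 0.00 0.00 0.07; -7.2 2.9 0.1 0.00 0.00 0.13; -10.9 4.0 0.2 0.00 0.00 0.20; -14.6 4.8 0.2 0.01 0.00 0.26; -18.3 5.4 0.3 0.01 0.00 0.33; -22.0 5.7 0.4 0.01 0.00 0.40; -25.7 5.8 0.5 0.01 0.01 0.46; -29.4 5.6 0.5 0.01 0.01 0.53; -33.0 5.2 0.6 0.01 0.01 0.59
  end TCP [ 0.534 -0.067  0.126]
```

```bash
python3 -m creep '-0.3 0 0.5 0.01 0.14 0.01; -0.7 0 1.1 0.02 0.28 0.03; -0.9 -0.1 1.6 0.03 0.42 0.04; -1.2 -0.1 2.2 0.04 0.56 0.06; -1.4 -0.2 2.9 0.05 0.70 0.07; -1.6 -0.2 3.5 0.06 0.84 0.09; -1.8 -0.3 4.2 0.07 0.97 0.11; -1.9 -0.4 4.9 0.07 1.11 0.13; -2.0 -0.5 5.6 0.08 1.25 0.15; -2.0 -0.6 6.3 0.08 1.39 0.18; -2.0 -0.8 7.1 0.09 1.53 0.20; -2.0 -0.9 7.8 0.09 1.67 0.23; -1.9 -1.1 8.6 0.09 1.80 0.26; -1.7 -1.2 9.3 0.08 1.94 0.29; -1.6 -1.4 10.1 0.08 2.08 0.32'
python3 -m creep '-0.8 0 -0.2 -0.01 0.14 0.02; -1.6 0 -0.4 -0.02 0.28 0.04; -2.3 -0.1 -0.5 -0.03 0.42 0.06; -3.2 -0.1 -0.6 -0.04 0.55 0.07; -4.0 -0.2 -0.6 -0.06 0.69 0.09; -4.8 -0.3 -0.7 -0.07 0.83 0.11; -5.6 -0.4 -0.6 -0.09 0.97 0.12; -6.5 -0.5 -0.6 -0.11 1.11 0.14; -7.3 -0.6 -0.4 -0.13 1.24 0.15; -8.1 -0.7 -0.3 -0.16 1.38 0.16; -8.9 -0.9 -0.1 -0.18 1.52 0.17; -9.7 -1.1 0.1 -0.21 1.65 0.18; -10.5 -1.3 0.4 -0.24 1.79 0.19; -11.3 -1.5 0.7 -0.28 1.93 0.20; -12.0 -1.7 1.1 -0.31 2.06 0.21;-12.0 -1.7 1.1 -0.31 2.06 0.21'
python3 - <<'E'
from kin import *
C=bot.state()['q'];print(C.round(1))
D2=np.array([-15,21.6,134.2,177.3,16.8,91.7]); rows(C,D2,11)
R=pose(SY,41);P=np.array([.5785,.172,.0505])-.1*R[:,1]
s=ik(P,R,[9.4,21.5,134,177,17,92]); print(s.x.round(1)); rows(D2,s.x,8)
E
```

```text
time_s: 8.3
eef_pos: [0.5639, 0.037, 0.416]
orientation: [[-0.201, 0.924, -0.326], [0.902, 0.045, -0.429], [-0.382, -0.38, -0.843]]
ft_force: [-0.1, -0.2, 0.2]
width: 0.0854
time_s: 9.9
eef_pos: [0.5689, -0.0763, 0.4596]
orientation: [[0.257, 0.935, 0.245], [-0.049, -0.24, 0.969], [0.965, -0.261, -0.016]]
ft_force: [0.1, 0.9, 0.8]
width: 0.0854
[-14.7  -8.  129.1 178.9  15.9  90. ]
-2.9 1.3 0.0 0.00 0.00 0.05; -5.8 2.5 0.1 0.00 0.00 0.11; -8.8 3.5 0.1 0.00 0.00 0.16; -11.8 4.3 0.2 0.01 0.00 0.22; -14.9 4.9 0.2 0.01 0.00 0.27; -17.9 5.4 0.3 0.01 0.00 0.32; -20.9 5.7 0.4 0.01 0.01 0.38; -24.0 5.9 0.4 0.01 0.01 0.43; -27.0 5.8 0.5 0.01 0.01 0.48; -29.9 5.6 0.5 0.01 0.01 0.54; -32.9 5.3 0.6 0.01 0.01 0.59
  end TCP [ 0.534 -0.067  0.126]
[  9.4  21.6 134.2 177.3  16.8  91.7]
-0.3 -0.3 2.8 0.03 -0.04 -0.00; -0.7 -0.6 5.6 0.07 -0.08 -0.00; -1.3 -1.1 8.4 0.10 -0.12 -0.00; -1.9 -1.7 11.2 0.14 -0.16 -0.00; -2.6 -2.3 13.8 0.17 -0.20 -0.00; -3.5 -3.1 16.5 0.21 -0.24 -0.00; -4.5 -3.9 19.0 0.24 -0.28 -0.00; -5.5 -4.8 21.5 0.28 -0.32 -0.00
  end TCP [0.514 0.16  0.126]
```

```bash
python3 -m creep '-2.9 1.3 0.0 0.00 0.00 0.05; -5.8 2.5 0.1 0.00 0.00 0.11; -8.8 3.5 0.1 0.00 0.00 0.16; -11.8 4.3 0.2 0.01 0.00 0.22; -14.9 4.9 0.2 0.01 0.00 0.27; -17.9 5.4 0.3 0.01 0.00 0.32; -20.9 5.7 0.4 0.01 0.01 0.38; -24.0 5.9 0.4 0.01 0.01 0.43; -27.0 5.8 0.5 0.01 0.01 0.48; -29.9 5.6 0.5 0.01 0.01 0.54; -32.9 5.3 0.6 0.01 0.01 0.59;-32.9 5.3 0.6 0.01 0.01 0.59'
python3 -m creep '-0.3 -0.3 2.8 0.03 -0.04 0; -0.7 -0.6 5.6 0.07 -0.08 0; -1.3 -1.1 8.4 0.10 -0.12 0; -1.9 -1.7 11.2 0.14 -0.16 0; -2.6 -2.3 13.8 0.17 -0.20 0; -3.5 -3.1 16.5 0.21 -0.24 0; -4.5 -3.9 19.0 0.24 -0.28 0; -5.5 -4.8 21.5 0.28 -0.32 0;-5.5 -4.8 21.5 0.28 -0.32 0;-5.5 -4.8 21.5 0.28 -0.32 0'
python3 - <<'E'
from kin import *
np.set_printoptions(precision=4,suppress=True)
s=bot.state(); im=save('wrist','pics/w3.png'); print(s['q'],s['eef_pos'])
B=np.array([.5785,.172,.0505]);print('ball px',proj('wrist',B,s)); rel(B,pose(SY,40))
E
```

```text
time_s: 11.1
eef_pos: [0.5343, -0.0662, 0.1256]
orientation: [[0.736, 0.634, 0.238], [-0.178, -0.158, 0.971], [0.653, -0.757, -0.004]]
ft_force: [-0.1, -0.1, -0.3]
width: 0.0854
time_s: 12.1
eef_pos: [0.5177, 0.1597, 0.1293]
orientation: [[0.739, 0.649, -0.182], [0.138, 0.118, 0.983], [0.66, -0.752, -0.002]]
ft_force: [-0.1, -0.2, -0.2]
width: 0.0852
[  9.4774  21.3558 133.7016 178.0247  16.3265  91.0591] [0.5177 0.1597 0.1293]
ball px (np.float64(323.94365219749363), np.float64(203.01358514742125))
row [-0.52 10.    0.18] [ 0.004 -0.002  0.022]
```

View pics/w3.png

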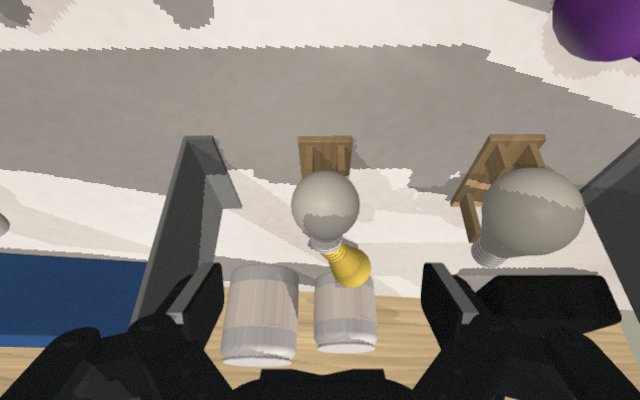

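The ball is at (325,207), predicted (324,203); the fingers straddle it evenly at columns 222 and 425. I'll go in along the tool axis with small corrections.

```bash
python3 -m creep '-0.1 1.5 0.1 0 0 0; -0.2 3 0.2 0 0 0; -0.2 4.5 0.3 0 0 0; -0.2 6 0.3 0 0 0; -0.2 7.2 0.3 0 0 0; -0.2 8.4 0.3 0 0 0; -0.2 9.3 0.3 0 0 0; -0.2 10 0.3 0 0 0; -0.2 10 0.3 0 0 0; -0.2 10 0.3 0 0 0'
python3 - <<'E'
from kin import *
s=bot.state(); im=save('wrist','pics/w4.png'); print(s['q'].round(1),s['ft_force'])
E
```

```text
time_s: 13.15
eef_pos: [0.5796, 0.1734, 0.0516]
orientation: [[0.741, 0.647, -0.179], [0.136, 0.117, 0.984], [0.658, -0.753, -0.001]]
ft_force: [1.1, 0.4, -0.7]
width: 0.0855
[ 10.   35.2 128.2 179.7  24.6  90.1] [ 1.06547045  0.43018063 -0.67661211]
```

View pics/w4.png

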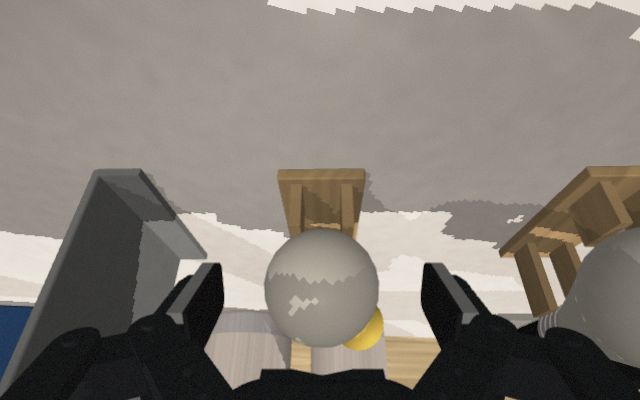

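The ball is centred at (322,289), exactly where the TCP projects and midway between the pads. I'll close gently.

```bash
python3 -m creep '0 0 0 0 0 0; 0 0 0 0 0 0;0 0 0 0 0 0;0 0 0 0 0 0;0 0 0 0 0 0;0 0 0 0 0 0' 5.4 22
python3 -m creep '0 0 0 0 0 0; 0 0 0 0 0 0;0 0 0 0 0 0;0 0 0 0 0 0;0 0 0 0 0 0;0 0 0 0 0 0' 4.4 22
python3 -c "
from h import *
s=bot.state();print(s['eef_pos'],s['ft_force']); R=np.array(s['orientation']);print(R.T@[0,0,1],R.T@[-.983,-.184,0])"
```

```text
time_s: 13.8
eef_pos: [0.5798, 0.1734, 0.0517]
orientation: [[0.741, 0.647, -0.179], [0.135, 0.117, 0.984], [0.658, -0.753, -0.001]]
ft_force: [0.5, 0.3, 0.6]
width: 0.0543
time_s: 14.4
eef_pos: [0.58, 0.1734, 0.0518]
orientation: [[0.741, 0.648, -0.179], [0.135, 0.117, 0.984], [0.658, -0.753, -0.001]]
ft_force: [-0.4, -1.0, 0.4]
width: 0.047
[0.58002723 0.17343831 0.0518415 ] [-0.40195593 -0.97628342  0.41776873]
[ 0.65819821 -0.75284406 -0.00096926] [-0.75289184 -0.65823316 -0.00529029]
```

```bash
python3 - <<'E'
from kin import *
np.set_printoptions(precision=1,suppress=True)
q=bot.state()['q'];P0=bot.state()['eef_pos'];f=SR[:,0]
for back in(.08,.10):
 for up in(.03,.05,.08):
  for t in(39,41,44,47):
   s=ik(P0-back*f+[0,0,up],pose(SY,t),q)
   if s.cost<1e-6: print(back,up,t,s.x)
print('box')
by=-5;bf=pose(by,0)[:,0];BC=np.array([.545,-.247,0])
for z in(.033,.1,.13,.16):
 for t in(33,36,39,42):
  for dx in(0,.01):
   s=ik(BC+dx*bf+[0,0,z],pose(by,t),[-30,34,127,150,22,100])
   if s.cost<1e-6: print(z,t,dx,s.x)
E
```

```text
0.08 0.05 39 [  9.6  24.5 135.3 178.   18.8  91.1]
0.08 0.08 39 [  9.6  19.1 133.8 176.9  11.9  92.2]
0.08 0.08 41 [  9.6  20.1 135.3 177.6  16.5  91.5]
box
0.033 33 0 [-42.4  34.2 122.1 100.3  19.6 136.4]
0.033 33 0.01 [-41.5  34.5 121.   98.6  19.1 139. ]
0.033 36 0 [-43.6  35.4 124.  111.6  23.3 123.7]
0.033 36 0.01 [-42.8  35.6 122.9 110.5  22.6 125.8]
0.033 39 0 [-45.   36.9 125.8 119.6  27.7 114.3]
0.033 39 0.01 [-44.1  36.9 124.7 118.9  26.9 116. ]
0.033 42 0 [-46.3  38.6 127.6 125.1  32.7 107. ]
0.033 42 0.01 [-45.3  38.6 126.4 124.8  31.8 108.5]
0.1 33 0 [-42.4  25.6 120.1  70.8  20.5 167.8]
0.1 33 0.01 [-41.5  26.  119.   69.4  20.3 170. ]
0.1 36 0 [-43.6  26.3 122.2  85.1  21.6 152.4]
0.1 36 0.01 [-42.8  26.7 121.1  83.8  21.2 154.5]
0.1 39 0 [-45.   27.3 124.2  97.4  24.1 138.8]
0.1 39 0.01 [-44.1  27.6 123.1  96.6  23.5 140.6]
0.1 42 0 [-46.3  28.6 126.1 107.2  27.5 127.6]
0.1 42 0.01 [-45.3  28.8 125.  106.7  26.9 129.1]
0.13 36 0 [-43.6  22.5 120.9  72.8  22.6 165.6]
0.13 36 0.01 [-42.8  22.9 119.9  71.7  22.3 167.6]
0.13 39 0 [-45.   23.3 123.   85.7  23.9 151.6]
0.13 39 0.01 [-44.1  23.7 121.9  84.8  23.5 153.4]
0.13 42 0 [-46.3  24.3 125.   96.8  26.4 139.2]
0.13 42 0.01 [-45.3  24.7 123.9  96.4  25.8 140.7]
0.16 39 0 [-45.   19.5 121.6  74.3  24.8 164.2]
0.16 39 0.01 [-44.1  20.  120.5  73.5  24.4 165.8]
0.16 42 0 [-46.3  20.3 123.6  85.9  26.3 151.4]
0.16 42 0.01 [-45.3  20.8 122.6  85.4  25.8 152.8]
```

```bash
python3 - <<'E'
from kin import *
np.set_printoptions(precision=1,suppress=True)
q=bot.state()['q'];P0=bot.state()['eef_pos'];f=SR[:,0]
s=ik(P0-.08*f+[0,0,.08],pose(SY,41),q);rows(q,s.x,8)
for back in(.10,.12,.14):
 for up in(.08,.11):
  for y in(20,30,-10):
   for t in(36,39,42):
    for q4 in(100,220):
     s=ik(P0-back*f+[0,0,up],pose(y,t),[0,20,132,q4,20,130 if q4<150 else 50])
     if s.cost<1e-6: print(back,up,y,t,s.x)
E
```

```text
0.1 -1.5 0.0 0.00 -0.00 0.00; 0.1 -2.9 0.0 0.00 -0.00 0.00; 0.1 -4.3 -0.0 0.00 -0.00 0.00; 0.0 -5.8 -0.0 0.00 -0.00 0.00; -0.1 -7.2 -0.0 0.00 -0.00 0.00; -0.3 -8.6 -0.0 0.00 -0.00 0.00; -0.5 -10.0 -0.0 0.00 -0.00 0.00; -0.8 -11.3 -0.1 0.00 -0.00 0.00
  end TCP [0.5 0.2 0.1]
0.1 0.08 30 36 [ -3.2  17.2 133.2  94.8  18.8 147. ]
0.1 0.08 30 36 [ -3.2  17.2 133.2  94.8  18.8 147. ]
0.1 0.08 30 39 [ -4.8  18.5 135.5 109.1  22.3 131.1]
0.1 0.08 30 39 [ -4.8  18.5 135.5 109.1  22.3 131.1]
0.1 0.11 20 39 [  2.2  12.8 134.5 113.8  12.1 141.8]
0.1 0.11 20 39 [  2.2  12.8 134.5 113.8  12.1 141.8]
0.1 0.11 30 36 [ -3.2  12.3 131.2  75.2  19.4 167.7]
0.1 0.11 30 36 [ -3.2  12.3 131.2  75.2  19.4 167.7]
0.1 0.11 30 39 [ -4.8  13.3 133.6  91.2  21.  150.4]
0.1 0.11 30 39 [ -4.8  13.3 133.6  91.2  21.  150.4]
0.1 0.11 30 42 [ -6.4  14.6 135.9 104.5  24.2 135.4]
0.1 0.11 30 42 [ -6.4  14.6 135.9 104.5  24.2 135.4]
0.12 0.08 30 36 [ -4.2  16.2 135.6  98.   19.5 142.8]
0.12 0.08 30 36 [ -4.2  16.2 135.6  98.   19.5 142.8]
0.12 0.11 30 36 [ -4.2  11.  133.5  77.5  19.8 164.5]
0.12 0.11 30 36 [ -4.2  11.  133.5  77.5  19.8 164.5]
0.12 0.11 30 39 [ -5.9  12.1 135.9  93.1  21.7 147.3]
0.12 0.11 30 39 [ -5.9  12.1 135.9  93.1  21.7 147.3]
0.14 0.11 30 36 [ -5.3   9.7 135.8  79.4  20.2 161.5]
```

```bash
python3 -m creep '0.1 -1 0 0 0 0; 0.1 -2 0 0 0 0; 0.1 -3 0 0 0 0; 0.1 -4.3 0 0 0 0; 0 -5.8 0 0 0 0; -0.1 -7.2 0 0 0 0; -0.3 -8.6 0 0 0 0; -0.5 -10.0 0 0 0 0; -0.8 -11.2 0 0 0 0;-0.8 -11.2 0 0 0 0'
python3 - <<'E'
from kin import *
np.set_printoptions(precision=3,suppress=True)
s=bot.state();q=s['q'];print(q);f=SR[:,0];P0=np.array([.58,.1734,.0518])
e=ik(P0-.12*f+[0,0,.11],pose(30,38),[-5,11.6,134.7,85,20.8,156]).x; print(e)
rows(q,e,14)
BC=np.array([.545,-.247,0]);g=ik(BC+[0,0,.15],pose(-5,40),[-45,20,122,78,24.8,160]).x;print(g)
h=s['orientation'].T@[f[0],f[1],0]  # bulb axis in tool
for a,b in((q,e),(e,g)):
  for k in np.linspace(0,1,7):
    P,R=fk(a+(b-a)*k,p);R=R@T;E2=P+.061*R@h;print(P,'base',E2,'f',E2@f)
rows(e,g,12)
E
```

```text
time_s: 15.4
eef_pos: [0.4995, 0.159, 0.1317]
orientation: [[0.741, 0.647, -0.179], [0.136, 0.117, 0.984], [0.658, -0.753, -0.001]]
ft_force: [-0.6, -0.3, -0.3]
width: 0.0468
[  9.99   20.292 135.572 179.41   16.992  90.279]
[ -5.324  11.679 135.104  88.161  20.865 152.787]
0.7 -0.2 0.2 0.02 -0.02 -0.01; 1.3 -0.5 0.4 0.04 -0.03 -0.03; 1.8 -0.8 0.6 0.06 -0.05 -0.04; 2.1 -1.1 0.8 0.08 -0.07 -0.04; 2.4 -1.5 0.9 0.10 -0.09 -0.05; 2.5 -1.8 1.1 0.12 -0.11 -0.05; 2.5 -2.2 1.2 0.14 -0.13 -0.04; 2.3 -2.5 1.2 0.16 -0.14 -0.04; 2.0 -2.9 1.2 0.17 -0.16 -0.03; 1.7 -3.3 1.1 0.19 -0.18 -0.02; 1.2 -3.7 1.0 0.20 -0.20 -0.00; 0.6 -4.1 0.7 0.21 -0.22 0.01; -0.1 -4.5 0.4 0.22 -0.24 0.03; -0.9 -4.9 -0.1 0.22 -0.26 0.05
  end TCP [0.462 0.151 0.162]
[-45.418  20.988 122.74   81.989  24.889 155.7  ]
[0.5   0.159 0.131] base [0.56  0.171 0.131] f 0.5818032972457869
[0.506 0.165 0.146] base [0.565 0.18  0.148] f 0.5888716743830279
[0.507 0.169 0.157] base [0.565 0.188 0.159] f 0.5898622466140916
[0.502 0.172 0.164] base [0.559 0.194 0.167] f 0.5849318469013416
[0.492 0.17  0.167] base [0.548 0.196 0.169] f 0
[... 366 characters left out ...]
58] base [ 0.602 -0.017  0.156] f 0.588525858971085
[ 0.553 -0.101  0.156] base [ 0.613 -0.093  0.154] f 0.5857882186369998
[ 0.554 -0.173  0.153] base [ 0.615 -0.172  0.152] f 0.5727051675897022
[ 0.545 -0.247  0.15 ] base [ 0.606 -0.252  0.149] f 0.5490853238773049
0.1 0.2 -3.2 -0.03 0.04 -0.00; 0.1 0.2 -6.5 -0.06 0.08 -0.01; -0.1 0.1 -9.8 -0.09 0.12 -0.01; -0.5 -0.1 -13.1 -0.13 0.16 -0.01; -1.1 -0.5 -16.5 -0.16 0.20 -0.02; -1.9 -1.0 -19.8 -0.19 0.24 -0.02; -2.9 -1.7 -23.1 -0.22 0.28 -0.02; -4.1 -2.4 -26.4 -0.25 0.32 -0.02; -5.5 -3.4 -29.6 -0.29 0.36 -0.03; -7.1 -4.4 -32.7 -0.32 0.40 -0.03; -8.8 -5.6 -35.7 -0.35 0.44 -0.03; -10.8 -6.9 -38.6 -0.38 0.47 -0.03
  end TCP [ 0.545 -0.247  0.15 ]
```

```bash
python3 - <<'E'
from kin import *
np.set_printoptions(precision=3,suppress=True)
s=bot.state();q=s['q'];f=SR[:,0];P0=np.array([.58,.1734,.0518]);Ps,Rs=s['eef_pos'],s['orientation']
h=Rs.T@[f[0],f[1],0]
from scipy.spatial.transform import Slerp
e=np.array([-5.324,11.679,135.104,88.161,20.865,152.787]); Pe,Re=fk(e,p);Re=Re@T
sl=Slerp([0,1],Ro.from_matrix([Rs,Re]))
for dz in(0,.01):
 x=q
 for k in np.linspace(0,1,9):
  w=Ps+(Pe-Ps)*k; R=sl(min(1,k*1.0)).as_matrix()
  r=ik(w,R,x);x=r.x;b=w+.061*R@h;print(x.round(1),'%.1e'%r.cost,'base f %.3f z %.3f'%(b@f,b[2]))
 break
rel(Pe,Re)
m=e.copy();m[0]-=28
rows(e,m,7);
BC=np.array([.545,-.247,0]);g=ik(BC+[0,0,.15],pose(-5,40),[-45,20,122,78,24.8,160]).x
for k in np.linspace(0,1,5):
    P,R=fk(m+(g-m)*k,p);R=R@T;b=P+.061*R@h;print(P,'base',b)
rows(m,g,8)
E
```

```text
[ 10.   20.2 135.6 179.3  16.9  90.3] 1.5e-22 base f 0.581 z 0.132
[  8.   19.  135.9 168.9  15.9  97. ] 1.4e-28 base f 0.576 z 0.135
[  6.1  17.8 136.  156.9  14.9 105.3] 3.1e-06 base f 0.571 z 0.138
[  4.1  16.7 136.  143.5  14.4 115. ] 1.1e-05 base f 0.566 z 0.142
[  2.2  15.6 136.  130.2  14.7 124.7] 7.4e-06 base f 0.561 z 0.145
[  0.2  14.6 136.  118.2  15.7 133. ] 8.3e-08 base f 0.556 z 0.148
[ -1.7  13.6 135.8 106.7  17.1 141. ] 2.1e-22 base f 0.550 z 0.152
[ -3.6  12.6 135.5  96.7  18.8 147.6] 5.5e-30 base f 0.545 z 0.155
[ -5.3  11.7 135.1  88.2  20.9 152.8] 3.2e-20 base f 0.539 z 0.158
row [-0.89 -4.78 -0.09] [ 0.22  -0.264  0.054]
-0.6 -0.5 -3.3 -0.04 0.06 0.00; -1.5 -1.1 -6.5 -0.09 0.11 0.00; -2.5 -1.9 -9.7 -0.13 0.17 0.00; -3.6 -2.8 -12.7 -0.17 0.22 0.00; -5.0 -3.9 -15.7 -0.21 0.28 0.00; -6.4 -5.0 -18.5 -0.26 0.33 0.00; -8.1 -6.3 -21.2 -0.30 0.39 0.00
  end TCP [ 0.479 -0.083  0.162]
[ 0.479 -0.083  0.162] base [ 0.54  -0.081  0.158]
[ 0.501 -0.121  0.16 ] base [ 0.562 -0.121  0.158]
[ 0.519 -0.161  0.158] base [ 0.58  -0.163  0.156]
[ 0.534 -0.203  0.155] base [ 0.595 -0.206  0.153]
[ 0.545 -0.247  0.15 ] base [ 0.606 -0.252  0.149]
0.8 0.7 -1.9 -0.01 0.01 -0.01; 1.5 1.4 -3.9 -0.02 0.02 -0.01; 2.1 2.0 -5.9 -0.03 0.04 -0.01; 2.7 2.6 -7.9 -0.04 0.05 -0.02; 3.2 3.2 -10.0 -0.05 0.06 -0.02; 3.5 3.7 -12.2 -0.06 0.07 -0.03; 3.8 4.2 -14.4 -0.07 0.08 -0.03; 4.0 4.6 -16.6 -0.08 0.09 -0.03
  end TCP [ 0.545 -0.247  0.15 ]
```

```bash
python3 -m creep '-0.1 -0.5 0 0.02 -0.03 0; -0.2 -1 0 0.05 -0.05 0.01; -0.3 -1.5 0 0.07 -0.08 0.02; -0.4 -2 0 0.09 -0.11 0.02; -0.45 -2.4 0 0.11 -0.13 0.03; -0.5 -2.9 -0.1 0.13 -0.16 0.03; -0.6 -3.4 -0.1 0.16 -0.19 0.04; -0.7 -3.9 -0.1 0.18 -0.21 0.04; -0.8 -4.4 -0.1 0.2 -0.24 0.05; -0.9 -4.8 -0.1 0.22 -0.264 0.054; -0.9 -4.8 -0.1 0.22 -0.264 0.054'
python3 -c "
from h import *
print(bot.state()['q'].round(1))"
```

```text
time_s: 16.5
eef_pos: [0.4643, 0.1511, 0.1614]
orientation: [[0.682, 0.534, -0.5], [0.394, 0.308, 0.866], [0.616, -0.788, -0.0]]
ft_force: [-0.8, 0.3, -0.4]
width: 0.0468
[ -5.6  12.  134.9  88.2  21.  152.5]
```

Now I'll swing over to the box.

```bash
python3 -m creep '-0.3 -0.2 -1.6 -0.02 0.03 0; -0.6 -0.5 -3.3 -0.04 0.06 0.00; -1.0 -0.8 -4.9 -0.06 0.08 0; -1.5 -1.1 -6.5 -0.09 0.11 0.00; -2.5 -1.9 -9.7 -0.13 0.17 0.00; -3.6 -2.8 -12.7 -0.17 0.22 0.00; -5.0 -3.9 -15.7 -0.21 0.28 0.00; -6.4 -5.0 -18.5 -0.26 0.33 0.00; -7.4 -5.7 -20 -0.28 0.36 0; -8.1 -6.3 -21.2 -0.30 0.39 0.00; -8.1 -6.3 -21.2 -0.30 0.39 0.00'
python3 -m creep '0.4 0.3 -1 0 0 0; 0.8 0.7 -1.9 -0.01 0.01 -0.01; 1.5 1.4 -3.9 -0.02 0.02 -0.01; 2.1 2.0 -5.9 -0.03 0.04 -0.01; 2.7 2.6 -7.9 -0.04 0.05 -0.02; 3.2 3.2 -10.0 -0.05 0.06 -0.02; 3.5 3.7 -12.2 -0.06 0.07 -0.03; 3.8 4.2 -14.4 -0.07 0.08 -0.03; 4 4.4 -15.5 -0.08 0.09 -0.03; 4.0 4.6 -16.6 -0.08 0.09 -0.03;4.0 4.6 -16.6 -0.08 0.09 -0.03'
python3 - <<'E'
from kin import *
np.set_printoptions(precision=3,suppress=True)
s=bot.state(); save('wrist','pics/w5.png'); a=cv2.imread('pics/w5.png');print(s['q'])
b=save('side','pics/s5.png')[:,:,::-1]
o=np.zeros((600,640,3),np.uint8);o[:400]=a;o[400:,:]=cv2.resize(b[100:225,300:500],(320*2,200*2))[100:300]
cv2.imwrite('pics/v5.png',o)
E
```

```text
time_s: 17.6
eef_pos: [0.4812, -0.0847, 0.1607]
orientation: [[0.788, 0.615, -0.029], [0.02, 0.021, 1.0], [0.615, -0.788, 0.004]]
ft_force: [-0.7, 0.5, -0.6]
width: 0.0467
time_s: 18.7
eef_pos: [0.5463, -0.2486, 0.1483]
orientation: [[0.767, 0.636, 0.089], [-0.067, -0.059, 0.996], [0.638, -0.77, -0.003]]
ft_force: [0.6, 0.1, 0.0]
width: 0.0471
[-45.393  21.206 122.412  81.23   24.589 156.446]
```

View pics/v5.png

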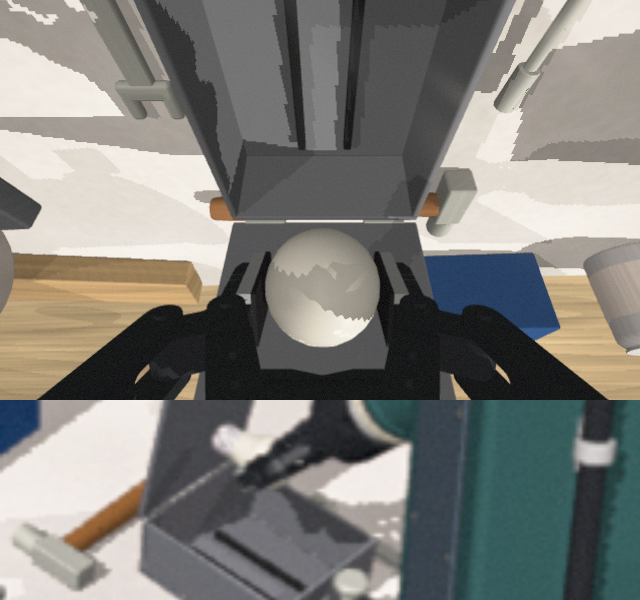

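The ball is held and centred at (322,289). In the side crop the base points the same way as the groove, so the bulb is level. The strip far ends are at about (302,148) and (347,148) and their tops at (291,0) and (360,0). I'll refine the box pose from those.

```bash
python3 - <<'E'
from kin import *
np.set_printoptions(precision=4,suppress=True)
s=bot.state()
for u,v,z in((302,148,.013),(292,5,.013),(348,148,.013),(359,5,.013),(232,220,.066),(418,220,.066),(155,5,.066),(510,5,.066)):
    print((u,v),onz('wrist',u,v,z,s))
g=cv2.cvtColor(cv2.imread('pics/w5.png'),cv2.COLOR_BGR2GRAY)
for v in(60,130): print(v,g[v,275:375].tolist())
E
```

```text
(302, 148) [ 0.6087 -0.2686  0.013 ]
(292, 5) [ 0.4997 -0.2588  0.013 ]
(348, 148) [ 0.6118 -0.2325  0.013 ]
(359, 5) [ 0.5027 -0.2242  0.013 ]
(232, 220) [ 0.6258 -0.3227  0.066 ]
(418, 220) [ 0.6378 -0.1823  0.066 ]
(155, 5) [ 0.4688 -0.3019  0.066 ]
(510, 5) [ 0.4801 -0.1723  0.066 ]
60 [114, 118, 117, 117, 113, 116, 115, 96, 67, 73, 71, 69, 71, 69, 53, 25, 36, 35, 32, 34, 37, 35, 39, 40, 42, 92, 116, 117, 116, 118, 117, 115, 117, 114, 114, 117, 124, 129, 130, 131, 128, 127, 129, 128, 128, 129, 128, 129, 130, 128, 127, 131, 129, 126, 128, 130, 129, 126, 126, 126, 125, 127, 108, 84, 84, 85, 82, 84, 87, 86, 86, 85, 86, 73, 47, 52, 57, 53, 50, 49, 49, 46, 50, 50, 62, 74, 75, 72, 75, 73, 72, 71, 76, 71, 76, 86, 83, 82, 85, 84]
130 [117, 117, 117, 117, 117, 121, 118, 118, 119, 118, 119, 118, 114, 117, 115, 93, 68, 71, 73, 68, 67, 48, 31, 34, 37, 37, 38, 33, 36, 58, 95, 115, 116, 118, 115, 118, 118, 114, 124, 128, 129, 131, 128, 131, 133, 131, 131, 131, 131, 130, 130, 133, 130, 132, 132, 131, 131, 130, 133, 114, 80, 83, 83, 83, 82, 83, 81, 85, 71, 44, 32, 37, 32, 29, 28, 30, 25, 38, 65, 68, 72, 72, 68, 70, 72, 78, 84, 86, 83, 83, 82, 84, 84, 83, 83, 88, 84, 86, 87, 84]
```

```bash
cat >> kin.py <<'E'
BY=-4.9; BR=pose(BY,0); BF=BR[:,0]; BC=np.array([.546,-.2452,0])
E
python3 - <<'E'
from kin import *
np.set_printoptions(precision=1,suppress=True)
s=bot.state();q=s['q'];np.set_printoptions(precision=2,suppress=True)
for z,t in((.148,40),(.12,37),(.09,34),(.06,31),(.0355,30)):
    P=BC+.01*BF+[0,0,z];r=ik(P,pose(BY,t),q);q=r.x;print(q,'%.0e'%r.cost);rel(P,pose(BY,t))
E
```

```text
[-44.23  21.69 121.78  82.13  24.29 156.51] 6e-30
row [0.77 0.67 0.18] [ 0.   -0.   -0.01]
[-42.96  24.4  120.98  80.24  22.11 158.5 ] 4e-26
row [-1.01  2.82  0.18] [ 0.   -0.    0.05]
[-41.71  27.41 120.07  78.5   19.99 160.39] 3e-24
row [-2.93  5.13  0.18] [ 0.  -0.   0.1]
[-40.49  30.46 118.97  75.89  18.   163.27] 2e-20
row [-4.84  7.44  0.19] [ 0.   -0.    0.15]
[-40.09  33.29 118.91  81.61  16.94 157.34] 8e-30
row [-6.4   9.33  0.19] [ 0.   -0.    0.17]
```

```bash
python3 -m creep '0.4 0.3 0.1 0 0 0; 0.8 0.7 0.18 0 0 -0.01; 0.2 1.4 0.18 0 0 0.01; -0.4 2.1 0.18 0 0 0.03; -1 2.8 0.18 0 0 0.05; -1.6 3.6 0.18 0 0 0.07; -2.3 4.4 0.18 0 0 0.085; -2.9 5.1 0.18 0 0 0.1; -3.5 5.9 0.18 0 0 0.12; -4.2 6.7 0.18 0 0 0.135; -4.8 7.4 0.19 0 0 0.15; -4.8 7.4 0.19 0 0 0.15;-4.8 7.4 0.19 0 0 0.15'
python3 - <<'E'
from kin import *
s=bot.state();rel(BC+.01*BF+[0,0,.0355],pose(BY,30));P=s['eef_pos']-BC;print('in box',P@BF,P@BR[:,2],s['ft_force'])
save('wrist','pics/w6.png')
E
```

```text
time_s: 20.1
eef_pos: [0.5562, -0.2465, 0.0604]
orientation: [[0.854, 0.513, 0.089], [-0.075, -0.047, 0.996], [0.516, -0.857, -0.002]]
ft_force: [-0.7, 0.1, 0.6]
width: 0.0467
row [-1.31  2.12  0.04] [ 0.003 -0.002  0.018]
in box 0.010316294162812528 -0.0003843176786979829 [-0.66037168  0.07146066  0.62994672]
```

View pics/w6.png

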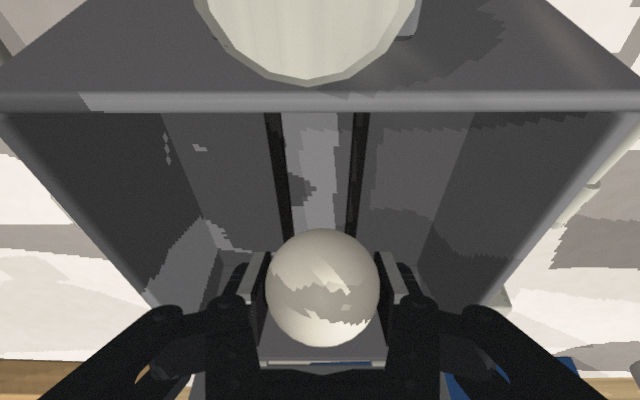

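The ball at (322,288) sits over the groove, whose midline is at about 318, so I'll shift it 1 mm left. Lowering slowly.

```bash
python3 -m creep '-0.2 0.3 0 0 0 0; -0.4 0.6 0 0 0 0.01; -0.6 0.9 -0.05 0 0 0.01; -0.8 1.2 -0.1 0 0 0.018; -0.9 1.5 -0.1 0 0 0.018; -1.1 1.8 -0.1 0 0 0.018; -1.2 1.95 -0.1 0 0 0.018; -1.3 2.1 -0.1 0 0 0.018; -1.3 2.1 -0.1 0 0 0.018;-1.3 2.1 -0.1 0 0 0.018'
python3 -m creep '0 0 0 0 0 0; 0 0 0 0 0 0; 0 0 0 0 0 0' 4.9
python3 -m creep '0 0 0 0 0 0; 0 0 0 0 0 0; 0 0 0 0 0 0;0 0 0 0 0 0' 6.2
python3 - <<'E'
from kin import *
s=bot.state();save('wrist','pics/w7.png');print(s['q'].round(1))
np.set_printoptions(precision=1,suppress=True)
q=s['q']
for k in (.02,.05,.08,.11,.15):
    P=s['eef_pos']-k*s['orientation'][:,1];r=ik(P,s['orientation'],q);q=r.x;print(k,q,r.cost)
E
```

```text
time_s: 21.15
eef_pos: [0.5559, -0.2477, 0.0361]
orientation: [[0.862, 0.498, 0.089], [-0.076, -0.046, 0.996], [0.5, -0.866, -0.002]]
ft_force: [-0.1, 0.1, 0.8]
width: 0.0465
time_s: 21.45
eef_pos: [0.556, -0.2477, 0.0362]
orientation: [[0.862, 0.499, 0.089], [-0.076, -0.046, 0.996], [0.501, -0.866, -0.002]]
ft_force: [-0.7, -0.6, 0.1]
width: 0.0488
time_s: 21.85
eef_pos: [0.5559, -0.2477, 0.0361]
orientation: [[0.862, 0.498, 0.089], [-0.076, -0.046, 0.996], [0.5, -0.866, -0.002]]
ft_force: [-0.3, -0.1, -0.0]
width: 0.0622
[-40.3  33.2 118.8  81.2  16.9 157.8]
0.02 [-40.9  30.8 119.6  75.7  17.5 163. ] 3.770752997901068e-29
0.05 [-42.2  27.  120.6  67.9  19.  170. ] 1.1590073737223392e-05
0.08 [-44.   23.4 122.3  66.6  20.7 170. ] 0.000793387567047463
0.11 [-46.1  19.8 123.8  65.1  22.9 170. ] 0.0030385202821074124
0.15 [-49.4  14.8 125.4  62.8  26.5 170. ] 0.008816615600051463
```

View pics/w7.png

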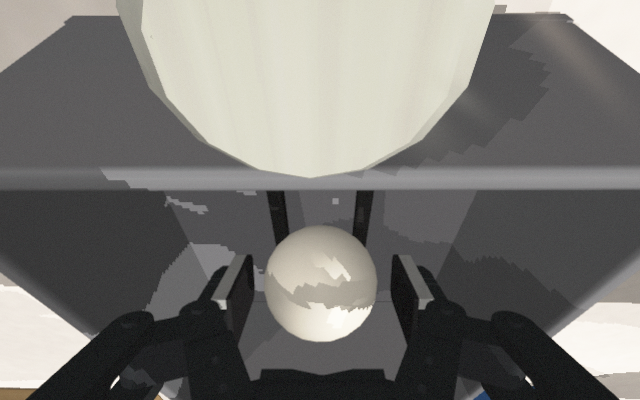

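The bulb is free: the ball at (321,284) has clear gaps to the pads (252 and 392) and sits on the midline of the groove. Next: retreat, and plan the lid push.

```bash
python3 - <<'E'
from kin import *
np.set_printoptions(precision=3,suppress=True)
s=bot.state();q=s['q']
z=np.array([0,0,1.])
for th in np.arange(1.3,1.75,.05):
    e=[BC+BF*(.085-.17*np.cos(th))+z*(.0665+.17*np.sin(th))+y*BR[:,2] for y in(.07,-.07)]
    print(round(th,2),[np.round(proj('side',x),1) for x in e])
rel(BC+.01*BF+[0,0,.148],pose(BY,40))
u=ik(BC+.01*BF+[0,0,.148],pose(BY,40),q).x
F=np.diag([-1,1,-1]);D=pose(BY,0)@F
V=ik(BC-.10*BF+[0,0,.36],D,[-35,5,95,0,80,71]).x
W=ik(BC+.165*BF+[0,0,.36],D,[-30,15,75,0,80,71]).x
X=ik(BC+.165*BF+[0,0,.215],D,[-30,25,85,0,70,71]).x
print(u,V,W,X)
for k in np.linspace(0,1,6):
    P,R=fk(u+(V-u)*k,p); print(P,P+.019*(R@T)[:,1])
rows(u,V,20)
E
```

```text
1.3 [array([358.7, 132.1]), array([391.6, 111.8])]
1.35 [array([356.5, 130.2]), array([389.5, 110. ])]
1.4 [array([354.3, 128.3]), array([387.3, 108.3])]
1.45 [array([352. , 126.6]), array([385.1, 106.7])]
1.5 [array([349.8, 125. ]), array([382.9, 105.2])]
1.55 [array([347.5, 123.6]), array([380.7, 103.9])]
1.6 [array([345.3, 122.3]), array([378.4, 102.7])]
1.65 [array([343.1, 121.1]), array([376.2, 101.6])]
1.7 [array([340.8, 120. ]), array([374. , 100.7])]
row [ 5.59 -9.7   0.14] [ 0.003 -0.002 -0.174]
[-44.234  21.695 121.784  82.126  24.287 156.509] [-35.79    7.679  88.503   0.     83.818  59.11 ] [-25.292  30.865  54.523   0.     94.612  69.608] [-25.292  35.187  66.501   0.     78.312  69.608]
[ 0.556 -0.246  0.148] [ 0.568 -0.247  0.133]
[ 0.599 -0.201  0.202] [ 0.612 -0.199  0.188]
[ 0.598 -0.165  0.24 ] [ 0.609 -0.16   0.225]
[ 0.563 -0.158  0.268] [ 0.571 -0.153  0.251]
[ 0.51  -0.185  0.302] [ 0.514 -0.182  0.284]
[ 0.446 -0.237  0.36 ] [ 0.446 -0.237  0.341]
2.1 -0.2 1.2 0.04 -0.17 -0.02; 3.9 -0.6 2.4 0.08 -0.35 -0.05; 5.3 -1.0 3.7 0.12 -0.52 -0.07; 6.5 -1.6 4.9 0.16 -0.69 -0.09; 7.4 -2.3 6.0 0.20 -0.86 -0.11; 8.0 -3.1 7.0 0.23 -1.03 -0.12; 8.4 -3.9 7.8 0.27 -1.19 -0.13; 8.6 -4.8 8.4 0.30 -1.36 -0.14; 8.5 -5.8 8.9 0.34 -1.52 -0.15; 8.4 -6.8 9.1 0.38 -1.68 -0.15; 8.1 -8.0 9.1 0.43 -1.83 -0.15; 7.7 -9.2 8.8 0.48 -1.99 -0.15; 7.3 -10.5 8.4 0.53 -2.13 -0.14; 6.8 -11.9 7.7 0.59 -2.27 -0.13; 6.4 -13.4 6.7 0.65 -2.41 -0.11; 6.0 -15.1 5.7 0.72 -2.54 -0.10; 5.7 -16.9 4.4 0.79 -2.65 -0.08; 5.4 -18.9 3.0 0.88 -2.76 -0.05; 5.3 -21.0 1.5 0.97 -2.86 -0.03; 5.2 -23.3 0.0 -1.07 2.95 -0.00
  end TCP [ 0.446 -0.237  0.36 ]
```

```bash
python3 -m creep '0.5 -1 0 0 0 -0.01; 1.1 -2 0 0 0 -0.03; 1.7 -3 0 0 0 -0.05; 2.3 -4 0 0 0 -0.07; 2.9 -5 0 0 0 -0.09; 3.5 -6 0 0 0 -0.11; 4.1 -7 0.1 0 0 -0.13; 4.6 -8 0.1 0 0 -0.145; 5.2 -9 0.1 0 0 -0.16; 5.6 -9.7 0.1 0 0 -0.174; 5.6 -9.7 0.1 0 0 -0.174'
python3 - <<'E'
from kin import *
np.set_printoptions(precision=3,suppress=True)
u=bot.state()['q'];print(u)
u1=u.copy();u1[1]-=26
D=pose(BY,0)@np.diag([-1,1,-1])
W=ik(BC+.165*BF+[0,0,.40],D,[-30,15,75,0,80,71]).x
for a,b in((u,u1),(u1,W)):
  for k in np.linspace(0,1,6):
    P,R=fk(a+(b-a)*k,p); print(P,P+.019*(R@T)[:,1])
rows(u,u1,7);m=(u1+W)/2;rows(u1,m,12);rows(m,W,12);print(W)
E
```

```text
time_s: 23.0
eef_pos: [0.5561, -0.2467, 0.1492]
orientation: [[0.762, 0.641, 0.089], [-0.066, -0.059, 0.996], [0.644, -0.765, -0.003]]
ft_force: [0.6, -0.5, -0.1]
width: 0.0618
[-44.371  21.578 121.822  82.341  24.188 156.282]
[ 0.555 -0.248  0.149] [ 0.568 -0.249  0.135]
[ 0.561 -0.253  0.201] [ 0.574 -0.256  0.187]
[ 0.563 -0.256  0.253] [ 0.577 -0.259  0.241]
[ 0.562 -0.255  0.306] [ 0.577 -0.258  0.294]
[ 0.557 -0.25   0.358] [ 0.573 -0.254  0.348]
[ 0.55  -0.242  0.409] [ 0.566 -0.247  0.4  ]
[ 0.55  -0.242  0.409] [ 0.566 -0.247  0.4  ]
[ 0.647 -0.197  0.442] [ 0.664 -0.197  0.432]
[ 0.698 -0.165  0.436] [ 0.711 -0.161  0.424]
[ 0.714 -0.168  0.412] [ 0.724 -0.163  0.396]
[ 0.715 -0.206  0.394] [ 0.72  -0.203  0.376]
[ 0.71  -0.259  0.4  ] [ 0.71  -0.259  0.381]
2.7 -2.5 -0.4 -0.03 -0.03 -0.05; 5.4 -5.2 -0.6 -0.06 -0.05 -0.10; 7.9 -8.0 -0.7 -0.09 -0.08 -0.15; 10.2 -10.9 -0.7 -0.13 -0.11 -0.20; 12.4 -14.0 -0.5 -0.16 -0.13 -0.25; 14.4 -17.1 -0.1 -0.19 -0.16 -0.30; 16.3 -20.3 0.4 -0.22 -0.18 -0.35
  end TCP [ 0.55  -0.242  0.409]
2.3 1.4 0.9 0.06 -0.13 -0.02; 4.3 2.6 1.8 0.11 -0.27 -0.05; 6.1 3.8 2.8 0.17 -0.40 -0.07; 7.6 4.8 3.9 0.22 -0.54 -0.10; 8.8 5.8 4.9 0.28 -0.67 -0.12; 9.7 6.7 5.9 0.33 -0.80 -0.14; 10.4 7.5 6.8 0.38 -0.93 -0.17; 10.9 8.2 7.6 0.44 -1.06 -0.19; 11.1 8.9 8.2 0.49 -1.18 -0.21; 11.2 9.5 8.8 0.54 -1.31 -0.23; 11.1 10.1 9.1 0.60 -1.43 -0.25; 10.9 10.7 9.4 0.66 -1.55 -0.27
  end TCP [ 0.709 -0.162  0.425]
-0.3 0.5 0.2 0.06 -0.12 -0.02; -0.7 1.0 0.5 0.11 -0.23 -0.05; -1.2 1.3 0.8 0.17 -0.34 -0.08; -1.8 1.5 1.2 0.23 -0.44 -0.10; -2.6 1.6 1.7 0.28 -0.54 -0.13; -3.4 1.6 2.1 0.34 -0.64 -0.16; -4.3 1.4 2.5 0.40 -0.73 -0.20; -5.3 1.2 2.9 0.46 -0.82 -0.23; -6.3 0.9 3.2 0.52 -0.90 -0.26; -7.3 0.4 3.4 0.58 -0.97 -0.30; -8.4 -0.1 3.5 0.64 -1.04 -0.34; -9.3 -0.7 3.6 0.70 -1.11 -0.38
  end TCP [ 0.71  -0.259  0.4  ]
[-25.292  30.35   50.201   0.     99.449  69.608]
```

```bash
python3 -m creep '1.3 -1.2 -0.2 -0.01 -0.01 -0.02; 2.7 -2.5 -0.4 -0.03 -0.03 -0.05; 5.4 -5.2 -0.6 -0.06 -0.05 -0.10; 7.9 -8.0 -0.7 -0.09 -0.08 -0.15; 10.2 -10.9 -0.7 -0.13 -0.11 -0.20; 12.4 -14.0 -0.5 -0.16 -0.13 -0.25; 14.4 -17.1 -0.1 -0.19 -0.16 -0.30; 16.3 -20.3 0.4 -0.22 -0.18 -0.35;16.3 -20.3 0.4 -0.22 -0.18 -0.35' 0 20
python3 -m creep '2.3 1.4 0.9 0.06 -0.13 -0.02; 4.3 2.6 1.8 0.11 -0.27 -0.05; 6.1 3.8 2.8 0.17 -0.40 -0.07; 7.6 4.8 3.9 0.22 -0.54 -0.10; 8.8 5.8 4.9 0.28 -0.67 -0.12; 9.7 6.7 5.9 0.33 -0.80 -0.14; 10.4 7.5 6.8 0.38 -0.93 -0.17; 10.9 8.2 7.6 0.44 -1.06 -0.19; 11.1 8.9 8.2 0.49 -1.18 -0.21; 11.2 9.5 8.8 0.54 -1.31 -0.23; 11.1 10.1 9.1 0.60 -1.43 -0.25; 10.9 10.7 9.4 0.66 -1.55 -0.27; 10.9 10.7 9.4 0.66 -1.55 -0.27'
python3 -m creep '-0.3 0.5 0.2 0.06 -0.12 -0.02; -0.7 1.0 0.5 0.11 -0.23 -0.05; -1.2 1.3 0.8 0.17 -0.34 -0.08; -1.8 1.5 1.2 0.23 -0.44 -0.10; -2.6 1.6 1.7 0.28 -0.54 -0.13; -3.4 1.6 2.1 0.34 -0.64 -0.16; -4.3 1.4 2.5 0.40 -0.73 -0.20; -5.3 1.2 2.9 0.46 -0.82 -0.23; -6.3 0.9 3.2 0.52 -0.90 -0.26; -7.3 0.4 3.4 0.58 -0.97 -0.30; -8.4 -0.1 3.5 0.64 -1.04 -0.34; -9.3 -0.7 3.6 0.70 -1.11 -0.38; -9.3 -0.7 3.6 0.70 -1.11 -0.38'
python3 - <<'E'
from kin import *
np.set_printoptions(precision=3,suppress=True)
s=bot.state();print(s['q'])
D=pose(BY,0)@np.diag([-1,1,-1]);rel(BC+.165*BF+[0,0,.22],D);rel(BC+.12*BF+[0,0,.22],D)
save('side','pics/s8.png');save('top','pics/t8.png')
E
```

```text
time_s: 23.9
eef_pos: [0.5507, -0.2409, 0.4124]
orientation: [[0.515, 0.846, 0.138], [0.172, -0.26, 0.95], [0.84, -0.466, -0.279]]
ft_force: [-0.4, -0.4, -0.7]
width: -0.0003
time_s: 25.2
eef_pos: [0.712, -0.1619, 0.4217]
orientation: [[-0.338, 0.623, -0.705], [0.939, 0.273, -0.209], [0.062, -0.733, -0.678]]
ft_force: [-0.8, 1.2, 0.4]
width: -0.0004
time_s: 26.5
eef_pos: [0.7129, -0.2577, 0.3964]
orientation: [[-0.997, -0.005, -0.082], [0.082, 0.002, -0.997], [0.006, -1.0, -0.002]]
ft_force: [0.0, 0.7, 0.5]
width: 0.0002
[-25.086  30.6    50.322  -0.007  99.412  69.606]
row [ 0.14 17.64  0.21] [0.002 0.004 0.006]
row [ 4.64 17.67  0.2 ] [0.002 0.004 0.006]
```

```bash
python3 -m creep '0 2 0.1 0 0 0; 0.1 5 0.2 0 0 0; 0.1 8 0.2 0 0 0; 0.1 11 0.2 0 0 0; 0.1 13.5 0.2 0 0 0; 0.1 15.5 0.2 0 0 0; 0.1 17.1 0.2 0 0 0; 0.1 17.1 0.2 0 0 0'
python3 -m creep '2 0 0 0 0 0; 4 0 0 0 0 0; 5.5 0 0 0 0 0; 6.7 0 0 0 0 0; 7.4 0 0 0 0 0; 8.2 0 0 0 0 0; 9 0.15 0 0 0 0; 10 0.3 0 0 0 0; 11.3 0.65 0 0 0 0; 12.6 1.2 0 0 0 0; 13.9 1.8 0 0 0 0'
python3 -m creep '0 0 0 0 0 0; 1.1 0.8 0 0 0 0; 2.2 1.6 0 0 0 0; 3.3 2.6 0 0 0 0; 4.1 3.7 0 0 0 0; 4.9 4.8 0 0 0 0; 5.6 6.1 0 0 0 0; 6.2 7.3 0 0 0 0; 6.2 7.3 0 0 0 0'
python3 - <<'E'
from kin import *
s=bot.state();P=s['eef_pos']-BC;print(P@BF,P@BR[:,2],P[2])
b=save('side','pics/s9.png');cv2.imwrite('pics/s9c.png',cv2.resize(b[90:240,300:500,::-1],(800,600)))
E
```

```text
time_s: 27.4
eef_pos: [0.7078, -0.2587, 0.2238]
orientation: [[-0.996, -0.009, -0.085], [0.085, 0.005, -0.996], [0.009, -1.0, -0.005]]
ft_force: [-0.2, 0.1, -0.2]
width: -0.0001
time_s: 28.5
eef_pos: [0.5711, -0.2484, 0.2096]
orientation: [[-0.997, -0.004, -0.082], [0.082, 0.001, -0.997], [0.004, -1.0, -0.001]]
ft_force: [0.7, -0.3, -0.0]
width: -0.0002
time_s: 29.4
eef_pos: [0.5083, -0.2426, 0.1357]
orientation: [[-0.997, -0.007, -0.082], [0.082, 0.003, -0.997], [0.007, -1.0, -0.002]]
ft_force: [0.0, -0.2, 0.5]
width: 0.0003
-0.03782964327702276 -0.0006518449909210872 0.13572306180461635
```

View pics/s9c.png

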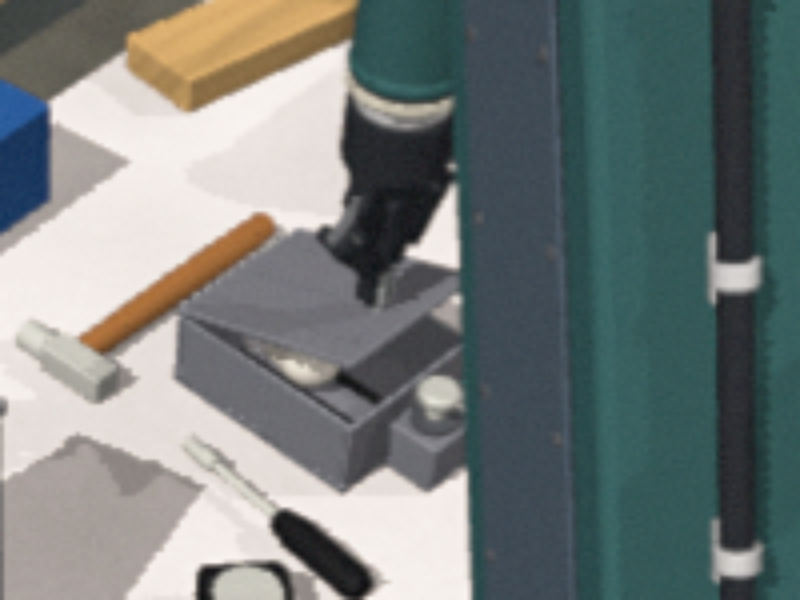

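The lid is down to about 0.3 rad with the fingertips on it, and the bulb lies in the groove. I'll finish shutting it.

```bash
python3 -m creep '0.2 0.9 0 0 0 0; 0.4 1.8 0 0 0 0; 0.5 2.6 0 0 0 0; 0.6 3.3 0 0 0 0; 0.6 3.8 0 0 0 0; 0.6 4.2 0 0 0 0; 0.6 4.2 0 0 0 0'
python3 -m creep '0 0.1 0 0 0 0; 0 0.1 0 0 0 0; 0 0.2 0 0 0 0;0 0.2 0 0 0 0'
```

```text
time_s: 30.15
eef_pos: [0.503, -0.2425, 0.0944]
orientation: [[-0.997, -0.005, -0.082], [0.082, 0.002, -0.997], [0.005, -1.0, -0.001]]
ft_force: [-0.5, -0.8, 0.1]
width: -0.0001
time_s: 30.55
eef_pos: [0.5035, -0.2428, 0.0932]
orientation: [[-0.997, -0.004, -0.082], [0.082, 0.001, -0.997], [0.004, -1.0, -0.001]]
ft_force: [0.1, -0.4, 0.0]
width: 0.0001
```

```bash
for i in 1 2 3; do python3 -m creep '0 0.1 0 0 0 0; 0 0.1 0 0 0 0' | grep -E 'pos|force'; done
```

```text
eef_pos: [0.5035, -0.2429, 0.0925]
ft_force: [-1.1, 0.5, 5.2]
eef_pos: [0.5035, -0.2428, 0.0923]
ft_force: [-3.7, 1.3, 12.9]
eef_pos: [0.5035, -0.2429, 0.0922]
ft_force: [-5.1, 2.4, 21.0]
```

```bash
python3 -m creep '0 -0.5 0 0 0 0; 0 -1.5 0 0 0 0; 0 -3 0 0 0 0; 1 -4 0 0 0 0; 2.5 -4 0 0 0 0; 4 -4 0 0 0 0; 5.5 -4 0 0 0 0; 6.5 -4 0 0 0 0; 6.5 -4 0 0 0 0; 6.5 -4 0 0 0 0'
python3 - <<'E'
from kin import *
np.set_printoptions(precision=4,suppress=True)
s=bot.state();P=s['eef_pos']-BC;print(P@BF,P@BR[:,2],P[2],s['q'].round(1))
b=save('side','pics/s10.png');a=save('wrist','pics/w10.png');o=np.zeros((600,640,3),np.uint8)
o[:400]=a[:,:,::-1];o[400:]=cv2.resize(b[140:215,320:480,::-1],(640,300))[50:250]
cv2.imwrite('pics/v10.png',o)
z=np.array([0,0,1.])
for th in(0,.05,.1):print(th,[np.round(proj('side',BC+BF*(.085-.17*np.cos(th)+.007*np.sin(th))+z*(.0665+.17*np.sin(th)+.007*np.cos(th))+y*BR[:,2]),1) for y in(.07,-.07)])
E
```

```text
time_s: 32.15
eef_pos: [0.4389, -0.2378, 0.1305]
orientation: [[-0.997, -0.003, -0.082], [0.082, 0.001, -0.997], [0.004, -1.0, -0.001]]
ft_force: [-0.0, 0.1, -0.0]
width: 0.0001
-0.10729727235427658 -0.0017430015582019676 0.1305462284116558 [-36.3  21.  106.4  -0.1  52.8  58.5]
0 [array([387.5, 196.6]), array([418.1, 173.7])]
0.05 [array([387.7, 194.3]), array([418.4, 171.5])]
0.1 [array([387.8, 192. ]), array([418.5, 169.2])]
```

View pics/v10.png

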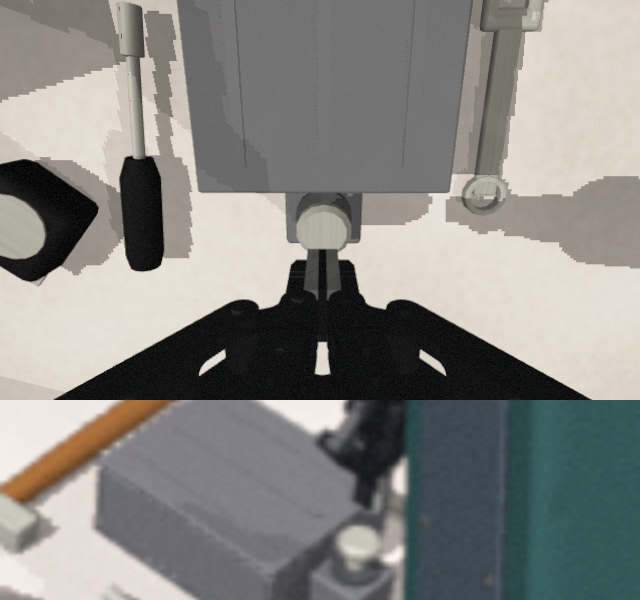

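The lid lies shut flush. The plunger head is at wrist pixel (322,231), in line with the fingertips. I'll cast that ray before pressing.

```bash
python3 - <<'E'
from kin import *
s=bot.state();P=onz('wrist',322,231,.077,s);print(P,s['eef_pos'],s['orientation'].T@(P-s['eef_pos'])*100)
E
```

```text
[ 0.44352043 -0.23840222  0.077     ] [ 0.43950771 -0.23788409  0.13050487] [-0.42188863  5.34911155  0.0206464 ]
```

```bash
python3 -m creep '-0.1 1 0 0 0 0; -0.2 2 0 0 0 0; -0.2 2.8 0 0 0 0; -0.2 3.3 0 0 0 0; -0.2 3.6 0 0 0 0; -0.2 3.9 0 0 0 0; -0.2 4.2 0 0 0 0; -0.2 4.5 0 0 0 0; -0.2 4.6 0 0 0 0; -0.2 4.6 0 0 0 0' | grep -E 'pos|force'
for i in 1 2 3; do python3 -m creep '0 0.1 0 0 0 0; 0 0.1 0 0 0 0' | grep -E 'pos|force'; done
```

```text
eef_pos: [0.4402, -0.2372, 0.0843]
ft_force: [-2.0, 4.7, 6.0]
eef_pos: [0.4402, -0.2372, 0.084]
ft_force: [-3.8, 3.2, 11.3]
eef_pos: [0.4402, -0.2373, 0.0838]
ft_force: [-5.3, 4.6, 21.3]
eef_pos: [0.4403, -0.2373, 0.0837]
ft_force: [-7.8, 7.0, 31.2]
```

The force climbs steeply at TCP z 0.084, which matches the 12 mm stop. I'll release, rise and verify.

```bash
python3 -m creep '0 -0.5 0 0 0 0; 0 -1.2 0 0 0 0; 0 -2 0 0 0 0; 0 -4 0 0 0 0; 0 -7 0 0 0 0; 0 -10 0 0 0 0; -0 -13 0 0 0 0; 0 -14 0 0 0 0; 0 -14 0 0 0 0; 0 -14 0 0 0 0'
python3 - <<'E'
from kin import *
b=save('side','pics/s11.png');a=save('wrist','pics/w11.png');o=np.zeros((600,640,3),np.uint8)
o[:400]=a[:,:,::-1];o[400:]=cv2.resize(b[140:215,320:480,::-1],(640,300))[50:250]
cv2.imwrite('pics/v11.png',o)
z=bot.state();print(proj('wrist',[.4415,-.238,.077],z),proj('wrist',[.4415,-.238,.065],z))
E
```

```text
time_s: 34.85
eef_pos: [0.4408, -0.2376, 0.2205]
orientation: [[-0.997, -0.005, -0.082], [0.082, 0.002, -0.997], [0.005, -1.0, -0.001]]
ft_force: [0.1, 0.6, -0.2]
width: 0.0
(np.float64(322.9867452205199), np.float64(191.47962441881018)) (np.float64(322.97722504908967), np.float64(187.57531053503473))
```

The picture limit is reached, so I'll compare the plunger and lid regions numerically, before and after pressing.

```bash
python3 - <<'E'
import cv2,numpy as np
g=lambda f:cv2.imread(f'pics/{f}.png',0).astype(int)
for f in('side','s10','s11'):
    i=g(f)[178:196,396:422]; m=i>165; y,x=np.nonzero(m[:14,:20]); print(f,m[:14,:20].sum(),x.mean()+396,y.mean()+178)
a,b=g('s10'),g('s11'); print('lid diff',np.abs(a-b)[150:195,345:395].mean(),'plunger diff',np.abs(a-b)[184:192,404:414].mean())
E
```

```text
side 58 409.12068965517244 187.56896551724137
s10 63 409.3968253968254 187.73015873015873
s11 65 409.53846153846155 187.69230769230768
lid diff 2.8364444444444445 plunger diff 2.1625
```

The plunger is back at its starting pixel position, and the lid looks the same as when it was shut. I'm handing in.

```bash
python3 -c "
from cell import bot
print(bot.job_done())"
```

```text
the job is handed in; nothing more can be done
None
```

I put the smaller bulb (the right-hand one) in the box's groove, shut the lid, pressed the plunger to its stop and let it come back up. I handed the job in after about 35 s of robot time; no verdict was reported.

- **Bulb:** gripped at 22 N. After release the wrist picture showed the ball on the groove's midline with clear gaps to both pads. A later side picture showed it still in the groove as the lid came down.
- **Lid:** pressed until the contact force reached 21 N at the height expected for a shut lid. The pictures showed it flush, and it looked the same after the plunger press.
- **Plunger:** the force rose steeply to 31 N at the height of the 12 mm stop. Afterwards the head was back within half a pixel of its starting position.
- **Limits of the checks:** I had used up the picture views before the last look, so the final plunger and lid check was numeric only, on saved images. I did not separately measure whether the larger bulb and the other items stayed put. I saw no contact with them.
- **Problem on the way:** my first approach to the shelf stopped short at joint 5's limit, so I swept the wrist round in free space and approached again with it flipped.

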